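# Close a slide box and stack it for the archive

## Task

Put the loose lid on the open slide box and turn the lid's lock collar clockwise to its locked mark. Then stack that box on the deep box and the flat box on top of it, each fully seated over the lugs of the lid below, and let go. The boxes hold glass slides: keep them upright, set them down gently, and leave the forceps, marker and pen where they lie.

Things in the scene. Friction and masses are not known exactly. Their poses are not given: they have to be found in the camera images.
- open_box: Grey slide box without its lid, glass slides standing inside, 62 x 98 mm (its x, y), 51 mm high, 0.35 kg. Origin: centre of its underside, z up. Outer walls rise to a shoulder at z = 36 mm on which the lid's skirt rests. Gripped from above across its 62 mm width. Base as every box: two runners along y, 14 mm wide, 15 mm high, centred at x = +-24 mm, open channel 34 mm wide between them.
- neck_top (a point): Middle of the open box's mouth, 51 mm above its origin. The neck tapers from 55 x 91 mm at the shoulder to 51 x 87 mm here, rim 15 mm above the shoulder; the lid's skirt goes round it. Two keepers inside, midway along the long walls, catch the collar's cam.
- base_pockets (a point): Centre of the open box's underside (its origin). Each runner of every box has two pockets in its underside, 10 x 18 mm, 9 mm deep, centred at x = +-24, y = +-35 mm; they drop over the lugs of the lid below, either way round. The channel between the runners clears a locked collar below, not an open one.
- lid: Loose white lid, 62 x 98 mm (its x, y), 20 mm high, 0.12 kg. Origin: centre of its lower edge, z up. Skirt inside 57 x 93 mm, 16 mm deep. Starts flat on the bench, right way up; gripped by its long sides, 62 mm apart. Seated on the open box, either way round, its origin is 36 mm above the box's; it goes fully down only with the collar open (joint below about 0.7).
- lid_top (a point): Centre of the lid's flat top, 20 mm above its origin; a box above rests on this face. Four tapered lugs stand on it at x = +-24, y = +-35 mm: 8 x 16 mm at the foot, 4 x 11 mm at the tip, 6 mm high (1 mm play all round in a pocket when seated).
- collar (a joint): Turn of the lid's lock collar: 0 = open, 1.25 rad = locked, against a stop; grows clockwise seen from above; starts between 0 and 0.2. It stays where it is left (friction 0.02 N m).
- collar_bar (a point): Middle of the collar's dark finger bar, on its axis (the lid's centre), 27 mm above the lid's origin. Bar 52 x 10 mm, rising 13 mm above the lid's top. This frame turns with the collar. At joint q the bar lies (1.25 - q) rad counter-clockwise from the lid's y axis: nearly across the lid when open, along it and in line with the two dark lines (locked marks) when locked.
- deep_box: Deep closed slide box, lid locked, 62 x 98 mm (x, y), 72 mm high to the flat top of its lid, 0.8 kg, loose. Origin: centre of its underside, z up. Its lid has the same lugs and a locked, fixed collar. The bottom of the stack: it stays on the bench. A box seated on it, either way round, has its origin 72 mm above this one.
- flat_box: Flat closed slide box, lid locked, 62 x 98 mm (x, y), 44 mm high to the flat top of its lid (57 mm with its collar bar), 0.25 kg. Origin: centre of its underside, z up. Same runners and pockets as the open box. Top of the stack: seated on the loose lid, its origin is 20 mm above the lid's. Gripped from above across its 62 mm width.
- forceps: Steel forceps, 128 mm long, lying near the bench's front edge: leave alone.
- marker: Marker pen, 135 mm long, lying near the bench's front edge: leave alone.
- pen: White pen, 145 mm long, lying behind the work: leave alone.
Mind the look-alikes: they are no part of the job. What is shaped like the lid but orange or yellow is not meant.

How it is judged:
By the outcome, as a careful person would: the job done as asked, in the order asked, and still so for the second after the job is handed in, with the robot touching nothing.
It also fails if it takes over 72 s, if anything falls off the work surface, if the arm or the gripper's body presses on something with over 40 N, if the wrist force passes 120 N, or if a joint passes its speed limit or range.

## Robot

A 7-joint arm with a two-finger parallel gripper is mounted at the origin on a cart in front of the work surface, level with it; the furniture and walls round the work are solid. World frame = base frame: x ahead of the robot, y to its left, z up, the work surface at z = 0. Lengths are in mm, angles in rad, forces in N, time in s.
With the tool pointing down it reaches from about 400 to 875 mm from the base axis. Payload 6.5 kg.
Tool frame: the origin (TCP) lies at the very end of the fingers, on their centre line; the grasp point (between the pads) lies 19 mm behind it; z points along the fingers, y is the direction in which the jaws open and shut (so a half turn about z gives the same grasp; the last joint's range is limited). The gripper opens to 85 mm and grips with 20 to 120 N. Pads are 22 mm wide; open, the fingers measure 114 mm over their backs; the gripper's body (76 mm by 85 mm) begins 54 mm behind the grasp point. The pads swing forward as they close: fully open they stand 13 mm farther back than shut.
Start: joints at [-0.066, 0.536, -0.004, 1.538, 0.003, 1.067, -0.071], TCP at [649.992, 0, 231.29] pointing down, gripper open.
Joint ranges: [-2.7, 2.7], [-0.37, 2.16], [-1.27, 1.26], [0.24, 2.4], [-1.31, 4.45], [0.19, 1.91], [-2.76, 2.76]. Speed limits (rad/s): [2.39, 2.39, 3.14, 3.14, 3.14, 3.14, 3.14].

## Interface

Orientations are given as [roll, pitch, yaw] about the fixed x, y, z axes, in that order (R = Rz(yaw) Ry(pitch) Rx(roll)).
In Python, from station import env gives the robot as it stands. The module is installed in compiled form; this text tells all that it offers.
- The arm moves only by the tool arm_command, never from a script. Its argument "commands" is a list that holds one entry, the list of rows, each a list of 5 numbers: the opening in per cent of the stroke, from 0 (shut) to 100 (fully open), then the shift along the tool's x, y, z in m, then the turn about the tool's z in rad. In form: [[[claw, x, y, z, roll], ...]]. A call has 1 to 12 rows; each row is the pose to reach, as a shift and turn from the pose measured when the call began, along the tool's axes at that moment; what a row does not reach only later rows make up. A row lasts 1/8 s, in which the tool goes at most 62.5 mm and 10.7 degrees, less where a joint would pass 70% of its speed; a pose out of reach is approached as far as the arm can. A call with a gripper value outside its range is refused whole. The fingers move at their own pace and stop on an object; "newtons" is the grip in N (left out, the last holds). Time passes only in rows, so rows that repeat a pose let the fingers close. It gives the time, the measured TCP pose, the force and the opening at its end, in the units of the state.
- env.read_state(): the state, without advancing time (a new reading comes with each control period).
- env.snapshot(name): name is "scene" or "side" or "wrist"; returns a dict with "frame" (420x560x3 uint8, blue, green, red), "K" (3x3 intrinsics, pixels), "extrinsics" (4x4, takes a point from camera to world coordinates); the wrist camera has in their place "T_tool_cam" (4x4, takes a point from camera to tool coordinates, whose origin is the TCP and whose axes are the flange's). Camera axes: x right, y down, z forward; pixel columns grow to the right and rows downward; lengths in mm; the calibration is good to about 2 mm. A picture is of the moment at which its call begins: read the wrist's pose just before it. There is no depth.
- env.job_done(): hands the job in, once; it reports no verdict.
The state is a dict: "time": time; "q": joint angles; "joint_velocities": joint speeds; "joint_torque": joint torques, N m; "tcp_pos": TCP position; "orientation": TCP orientation; "force": force on the tool from outside, world axes, zero at the start; "ft_torque": the same for the moment, N m; "opening": finger opening in mm.
Only numpy, scipy, OpenCV 4.12 (cv2) and the standard library are available. Lean on these libraries where they do the work, as an engineer would, in place of code of your own. Each camera call takes 0.05 s, during which the arm holds its last target.

## Working session

There is one attempt and no reset: what is moved stays moved. The work goes in short steps, Python scripts to look and compute and a tool call to move; the robot and the scene stay as the last step left them, time stands still between calls to the robot, and variables do not carry over. Pictures are saved under pics/ and viewed, and the job is handed in when it is done.

Besides the shell and the picture viewer there is one more tool, called after "Call:" by a JSON object that holds its "api" and its "payload". arm_command: Moves the arm, as the interface text tells. Its arguments: {"type":"object","properties":{"commands":{"type":"array","items":{"type":"array","items":{"type":"array","items":{"type":"number"}}}},"newtons":{"type":"number"}},"required":["commands"]}

```bash
mkdir -p pics; ls
cat > h.py <<'E'
import numpy as np,cv2
from station import env
def snap(n,f):
    s=env.read_state(); d=env.snapshot(n); cv2.imwrite('pics/'+f+'.png',d['frame'])
    np.savez('pics/'+f+'.npz',frame=d['frame'],K=d['K'],E=d['extrinsics'] if 'extrinsics' in d else d['T_tool_cam'],pos=s['tcp_pos'],ori=s['orientation'])
    return d
E
python3 - <<'E'
from h import *
s=env.read_state();print(s)
for n in('scene','side','wrist'):
    d=snap(n,n+'0');print(n,d['K'],d.get('extrinsics',d.get('T_tool_cam')))
E
```

```text
pics
{'time': 0.0, 'q': array([-0.06623586,  0.53720168, -0.00443722,  1.53887205,  0.00260729,
        1.0672827 , -0.07117758]), 'joint_velocities': array([-0.00079361, -0.00033324, -0.00104813,  0.00227103,  0.00019069,
       -0.000674  , -0.00074478]), 'joint_torque': array([-4.51575825e-04, -5.83398092e+01,  1.04865700e+00, -2.59097242e+01,
        1.23920938e-02,  9.44124302e-03, -7.87308863e-06]), 'tcp_pos': array([6.49368907e+02, 1.90627984e-03, 2.30390507e+02]), 'orientation': array([-3.13983985e+00,  1.35818682e-04,  1.57092897e+00]), 'force': array([-0.39646156,  0.05213398, -0.13377692]), 'ft_torque': array([ 0.0181465 , -0.02078492,  0.00928638]), 'opening': 85.40207669505625}
scene [[501.45369401   0.         280.45210477]
 [  0.         501.45369401 208.60026582]
 [  0.           0.           1.        ]] [[ 8.15713825e-01 -3.69880116e-01  4.44746732e-01 -1.14101667e+01]
 [-5.78376027e-01 -5.08760022e-01  6.37686766e-01 -6.79219537e+02]
 [-9.59829780e-03 -7.77400759e-01 -6.28932376e-01  8.38267623e+02]
 [ 0.00000000e+00  0.00000000e+00  0.00000000e+00  1.00000000e+00]]
side [[424.33996954   0.         283.82949575]
 [  0.         424.33996954 209.57393949]
 [  0.           0.           1.        ]] [[ 8.16651167e-01 -3.47208014e-01  4.61007013e-01 -4.68511390e+01]
 [-5.77123725e-01 -4.95468675e-01  6.49183332e-01 -7.49684409e+02]
 [ 3.01287905e-03 -7.96214410e-01 -6.05007054e-01  8.41848815e+02]
 [ 0.00000000e+00  0.00000000e+00  0.00000000e+00  1.00000000e+00]]
wrist [[306.25316679   0.         280.430319  ]
 [  0.         306.25316679 209.88726679]
 [  0.           0.           1.        ]] [[-9.36700383e-04 -9.52301453e-01 -3.05157443e-01  7.73460383e+01]
 [ 9.99999130e-01 -6.08601210e-04 -1.17030654e-03  1.79373428e-01]
 [ 9.28765429e-04 -3.05158274e-01  9.52301195e-01 -1.42784809e+02]
 [ 0.00000000e+00  0.00000000e+00  0.00000000e+00  1.00000000e+00]]
```

View pics/scene0.png

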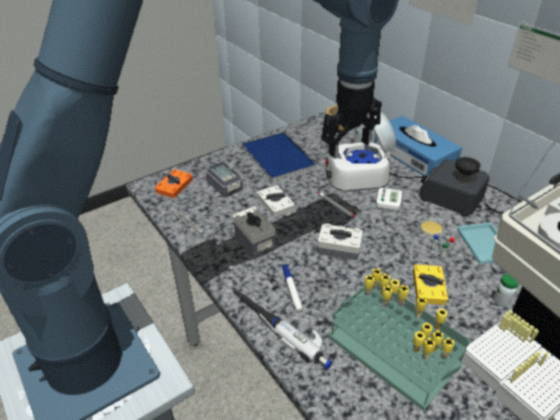

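View pics/side0.png

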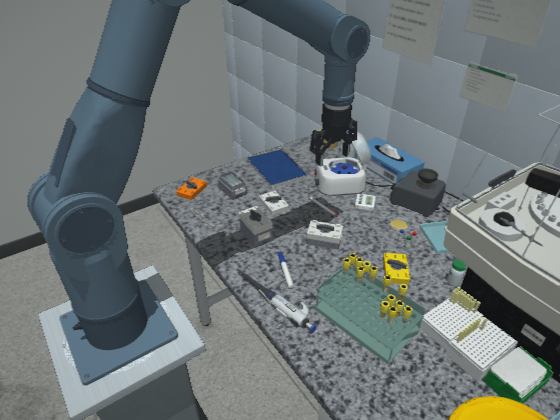

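View pics/wrist0.png

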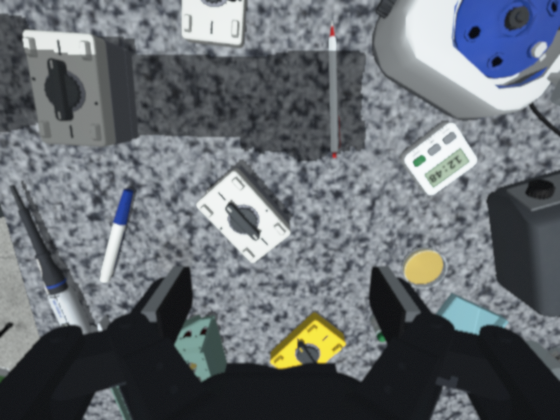

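```bash
cat >> h.py <<'E'
from scipy.spatial.transform import Rotation as Ro
def load(f): return np.load('pics/'+f+'.npz')
def cam(d):
    E=d['E']
    # wrist pictures: compose with tool pose
    return E
def camw(f):
    d=load(f);E=d['E'].copy()
    if f.startswith('wrist'):
        T=np.eye(4);T[:3,:3]=Ro.from_euler('xyz',d['ori']).as_matrix();T[:3,3]=d['pos'];E=T@E
    return d['K'],E
def ray(f,uv):
    K,E=camw(f);uv=np.atleast_2d(np.asarray(uv,float))
    r=np.c_[uv,np.ones(len(uv))]@np.linalg.inv(K).T@E[:3,:3].T
    return E[:3,3],r/np.linalg.norm(r,axis=1,keepdims=True)
def plane(f,uv,z):
    o,r=ray(f,uv);return o+r*((z-o[2])/r[:,2])[:,None]
def tri(obs): # list of (f,uv)
    A=np.zeros((3,3));b=np.zeros(3);L=[]
    for f,uv in obs:
        o,r=ray(f,uv);P=np.eye(3)-np.outer(r[0],r[0]);A+=P;b+=P@o;L.append((P,o))
    x=np.linalg.solve(A,b);return x,[np.linalg.norm(P@(x-o)) for P,o in L]
def crop(f,x0,y0,w,h,s,out):
    i=cv2.imread('pics/'+f+'.png')[y0:y0+h,x0:x0+w];cv2.imwrite('pics/'+out+'.png',cv2.resize(i,None,fx=s,fy=s,interpolation=cv2.INTER_CUBIC))
E
python3 - <<'E'
from h import *
for uv in [(225,178),(276,200),(341,238),(255,228),(174,183)]: print(uv,plane('scene0',uv,30).round())
print(plane('wrist0',[(243,219),(212,15),(60,90)],45).round())
crop('scene0',140,140,260,130,3,'c0')
E
```

```text
(225, 178) [[514. 341.  30.]]
(276, 200) [[571. 176.  30.]]
(341, 238) [[612. -36.  30.]]
(255, 228) [[466. 115.  30.]]
(174, 183) [[388. 403.  30.]]
[[606. -39.  45.]
 [585. 164.  45.]
 [428.  98.  45.]]
```

View pics/c0.png

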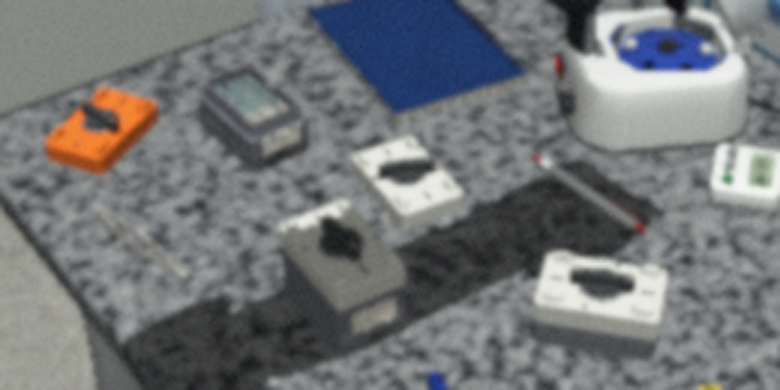

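Call:
{"api": "arm_command", "payload": {"commands": [[[100,0.05,-0.03,0,0],[100,0.11,-0.07,0,0],[100,0.16,-0.1,0,0],[100,0.2,-0.13,0,0],[100,0.2,-0.13,0,0]]]}}

```text
time: 0.78
tcp_pos: [516.3, 205.0, 230.7]
orientation: [-3.138, -0.002, 1.579]
force: [0.2, -0.6, -0.3]
opening: 85.3
```

Run:
```python
from h import *
s=env.read_state();print(s['time'],s['tcp_pos'],s['orientation'])
snap('wrist','wrist1')
```

```text
0.775 [516.26354165 205.01301884 230.6967101 ] [-3.13846413e+00 -1.94318712e-03  1.57948527e+00]
```

View pics/wrist1.png

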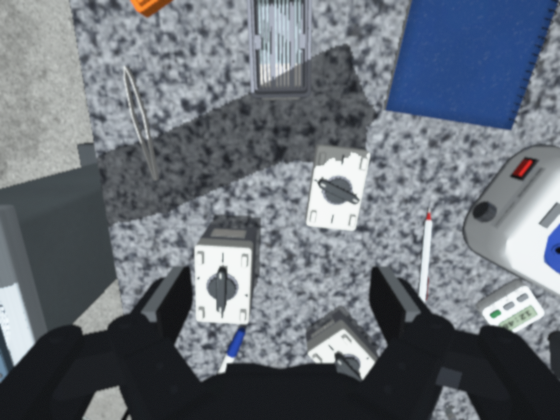

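Call:
{"api": "arm_command", "payload": {"commands": [[[100,0.05,0.015,0,-0.008],[100,0.1,0.03,0,-0.008],[100,0.1,0.03,0,-0.008],[100,0.1,0.03,0,-0.008]]]}}

```text
time: 1.32
tcp_pos: [548.6, 300.0, 230.1]
orientation: [-3.139, 0.002, 1.581]
force: [0.3, -1.7, -0.2]
opening: 85.2
```

Run:
```python
from h import *
s=env.read_state();print(s['time'],s['tcp_pos'],s['orientation'])
snap('wrist','wrist2')
crop('wrist1',180,130,200,260,2.3,'c1a')
crop('wrist1',220,0,170,240,2.4,'c1b')
crop('wrist2',220,60,170,240,2.4,'c2b')
a=[cv2.imread('pics/c%s.png'%n) for n in('1b','2b')]
cv2.imwrite('pics/c12.png',np.hstack(a))
```

```text
1.325 [548.59230754 299.97630543 230.1100176 ] [-3.13938035e+00  1.55405427e-03  1.58123489e+00]
```

View pics/wrist2.png

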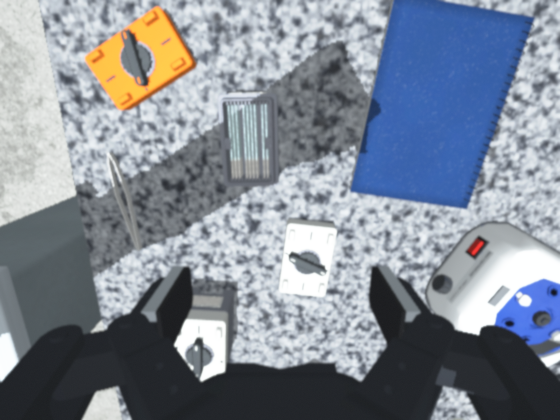

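View pics/c12.png

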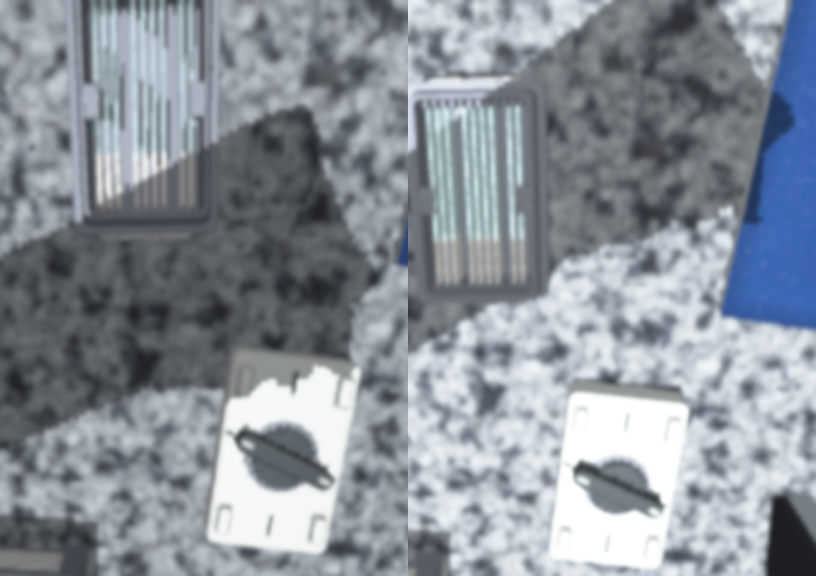

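View pics/c1a.png

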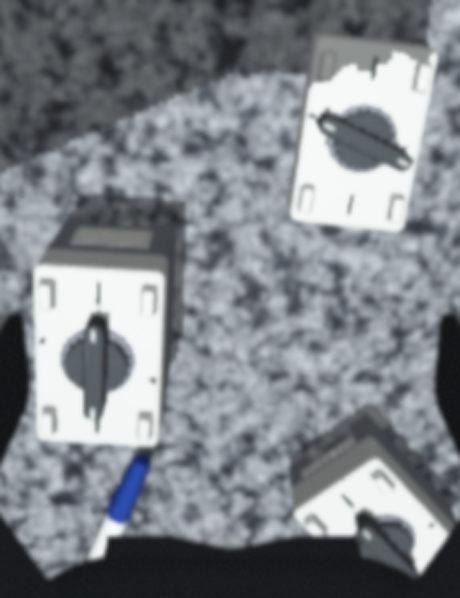

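Run:
```python
from h import *
def c(f,x,y,n): 
    crop(f,x,y,100,100,5,'tmp'); return cv2.imread('pics/tmp.png')
def g(i):
    for k in range(0,500,100): cv2.line(i,(k,0),(k,500),(0,0,255),1);cv2.line(i,(0,k),(500,k),(0,0,255),1)
    return i
cv2.imwrite('pics/l12.png',cv2.resize(np.hstack([g(c('wrist1',290,140,0)),g(c('wrist2',260,215,0))]),(800,400)))
cv2.imwrite('pics/o12.png',cv2.resize(np.hstack([g(c('wrist1',230,0,0)),g(c('wrist2',200,85,0))]),(800,400)))
cv2.imwrite('pics/d12.png',cv2.resize(np.hstack([g(c('wrist1',180,230,0)),g(c('wrist0',15,20,0))]),(800,400)))
```

```text
(no output)
```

View pics/l12.png

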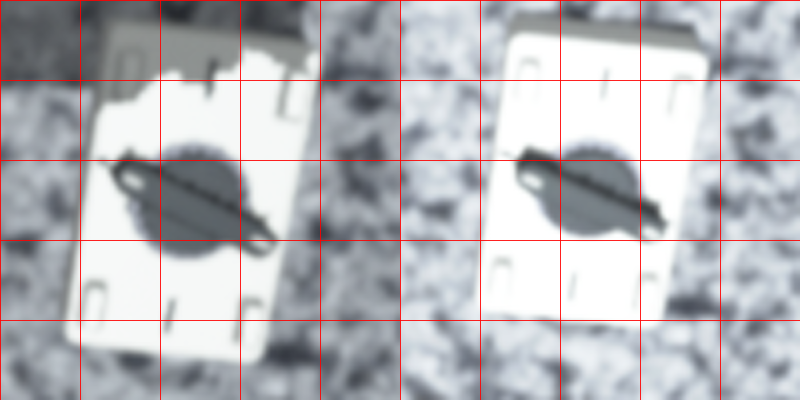

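View pics/o12.png

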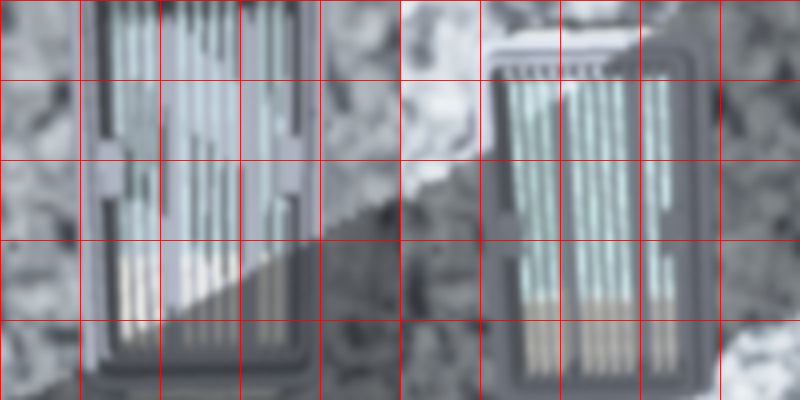

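View pics/d12.png

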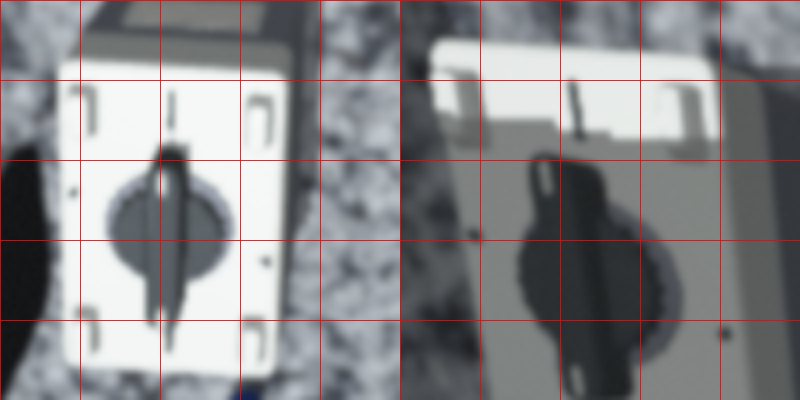

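```bash
cat > m1.py <<'E'
from h import *
def px(o,p): return (o[0]+p[0]/4-.4,o[1]+p[1]/4-.4)
def pair(fa,oa,fb,ob,pts):
    R=[]
    for a,b in pts:
        x,e=tri([(fa,px(oa,a)),(fb,px(ob,b))]);print(x.round(1),np.round(e,1));R.append(x)
    return np.array(R)
if __name__=='__main__':
    print('lid marks,corners TL TR BR BL, bar ends')
    pair('wrist1',(290,140),'wrist2',(260,215),[((210,77),(205,82)),((169,315),(172,286)),((103,20),(108,33)),((320,45),(309,58)),((265,362),(263,328)),((65,342),(78,315)),((110,168),(115,162)),((275,240),(265,225))])
    c=np.array([px((290,140),p) for p in [(103,20),(320,45),(265,362),(65,342),(210,77),(169,315)]])
    d=np.array([px((260,215),p) for p in [(108,33),(309,58),(263,328),(78,315),(205,82),(172,286)]])
    for f,q in(('wrist1',c),('wrist2',d)):
        P=plane(f,q,20);print(P.round(1)[:,:2].tolist(),P[:4].mean(0).round(1),P[4:].mean(0).round(1))
    print('open rim lower-left corner; keepers')
    pair('wrist1',(230,0),'wrist2',(200,85),[((108,138),(118,210)),((108,198),(118,252)),((290,135),(278,205)),((290,195),(278,240))])
    print('deep')
    pair('wrist1',(180,230),'wrist0',(15,20),[((171,110),(175,110)),((57,65),(30,42)),((288,77),(315,62)),((73,192),(74,235)),((266,262),(325,334))])
E
python3 m1.py
```

```text
lid marks,corners TL TR BR BL, bar ends
[586.1 231.8  20.9] [0.2 0.2]
[578.3 159.7  21.3] [0. 0.]
[555.3 247.3  19.5] [0.7 0.7]
[616.8 241.2  22.9] [0.8 0.8]
[608.6 145.1  22.6] [0.2 0.2]
[547.  152.7  27.6] [0.6 0.6]
[558.4 205.5  23.4] [0.3 0.3]
[606.9 185.2  26.5] [0.3 0.3]
[[554.7, 247.6], [616.8, 241.1], [609.1, 144.1], [547.1, 150.1], [586.1, 231.7], [578.6, 159.2]] [581.9 195.7  20. ] [582.3 195.5  20. ]
[[556.0, 247.3], [618.1, 239.7], [609.2, 143.3], [547.6, 147.5], [586.4, 231.4], [578.4, 158.9]] [582.7 194.4  20. ] [582.4 195.1  20. ]
open rim lower-left corner; keepers
[493.1 351.9  48. ] [1.3 1.3]
[492.  340.4  42. ] [0.9 0.9]
[535.3 353.3  47.1] [0.5 0.5]
[535.6 342.9  35.4] [0.3 0.3]
deep
[453.1 131.8  72.4] [0. 0.]
[423.5 145.   72. ] [0.6 0.6]
[485.  141.4  71.2] [0.1 0.1]
[424.5 106.4  72.5] [0. 0.]
[477.8  85.   73. ] [0.1 0.1]
```

Call:
{"api": "arm_command", "payload": {"commands": [[[100,0.04,-0.015,0,-0.01],[100,0.07,-0.03,0,-0.01],[100,0.07,-0.03,0,-0.01],[100,0.07,-0.03,0,-0.01]]]}}

```text
time: 1.88
tcp_pos: [518.9, 367.0, 230.3]
orientation: [-3.14, 0.003, 1.588]
force: [0.3, -0.7, -0.5]
opening: 85.6
```

Run:
```python
from h import *
s=env.read_state();print(s['time'],s['tcp_pos'],s['orientation'])
snap('wrist','wrist3')
def c(f,x,y): 
    crop(f,x,y,100,120,4,'tmp'); i=cv2.imread('pics/tmp.png')
    for k in range(0,500,80): cv2.line(i,(k,0),(k,500),(0,0,255),1);cv2.line(i,(0,k),(400,k),(0,0,255),1)
    return i
cv2.imwrite('pics/o23.png',np.hstack([c('wrist2',200,80),c('wrist3',220,150)]))
```

```text
1.875 [518.94294376 366.97860244 230.31208373] [-3.14012804e+00  2.93232550e-03  1.58803557e+00]
```

View pics/wrist3.png

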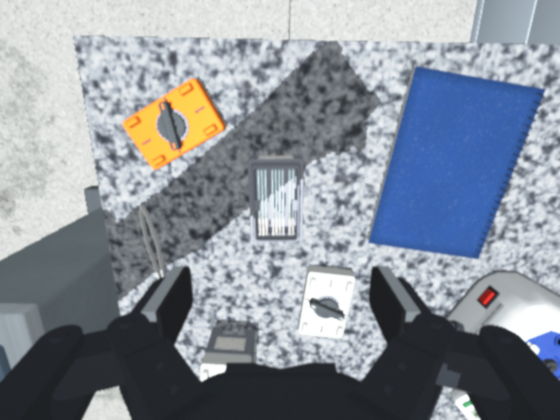

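View pics/o23.png

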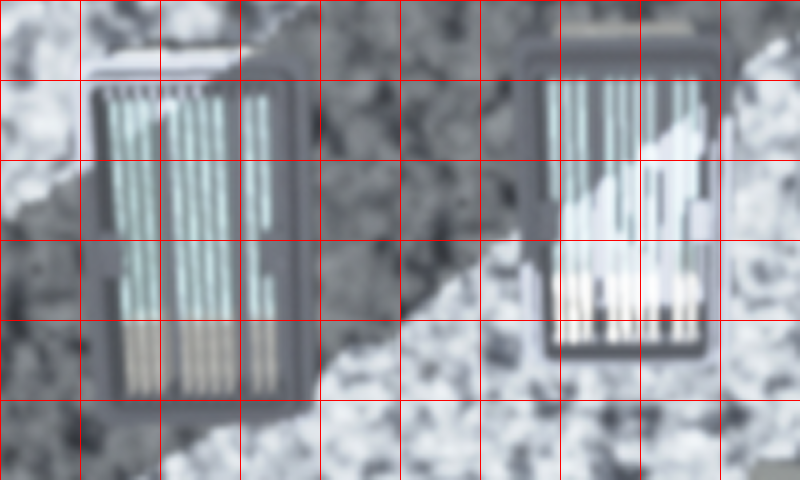

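Call:
{"api": "arm_command", "payload": {"commands": [[[100,-0.01,0,0.05,-0.017],[100,-0.02,-0.005,0.1,-0.017],[100,-0.02,-0.005,0.1,-0.017],[100,-0.02,-0.005,0.1,-0.017]]]}}

```text
time: 2.42
tcp_pos: [516.0, 346.8, 132.4]
orientation: [3.141, 0.001, 1.603]
force: [0.1, 0.0, 1.1]
opening: 85.3
```

Run:
```python
from h import *
s=env.read_state();print(s['time'],s['tcp_pos'],s['orientation'])
snap('wrist','wrist4')
crop('wrist4',180,80,200,150,4,'o4')
```

```text
2.425 [516.03063549 346.82755755 132.38897228] [3.14058964e+00 1.34022843e-03 1.60326067e+00]
```

View pics/wrist4.png

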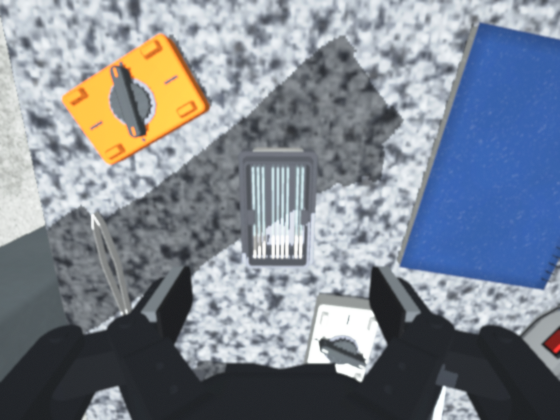

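View pics/o4.png

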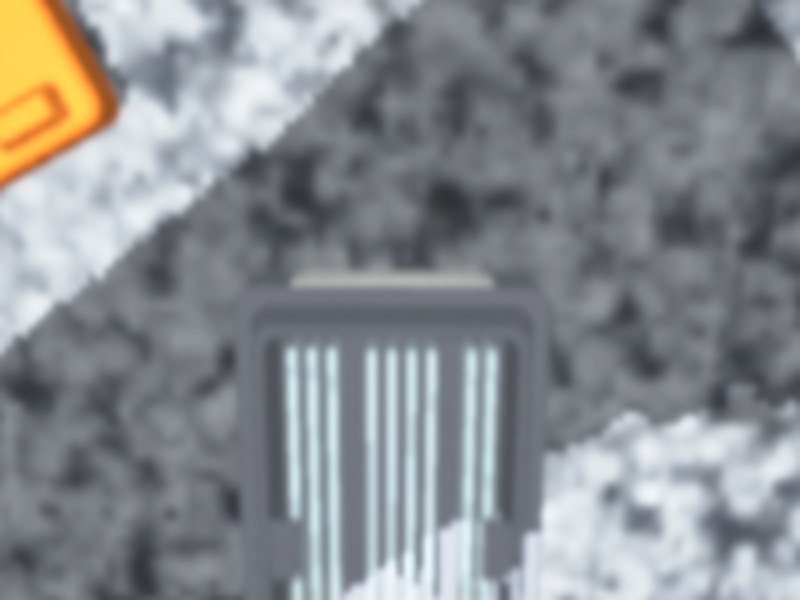

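Run:
```python
from h import *
crop('wrist4',230,140,100,140,4.25,'o4b')
i=cv2.imread('pics/o4b.png')
for k in range(0,600,85): cv2.line(i,(k,0),(k,595),(0,0,255),1);cv2.line(i,(0,k),(425,k),(0,0,255),1)
cv2.imwrite('pics/o4b.png',i)
```

```text
(no output)
```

View pics/o4b.png

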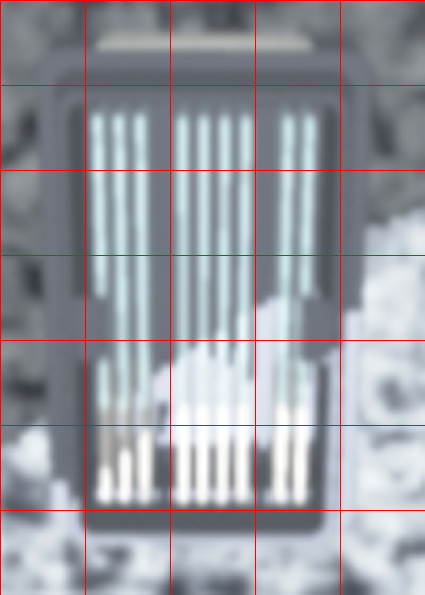

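Run:
```python
from h import *
def P(f,o,s,p,z): return plane(f,np.array(o)+np.array(p)/s-.4,z).round(1)[:,:2].tolist()
o=(230,140)
print('rim',P('wrist4',o,4.25,[(60,75),(357,75),(80,533),(327,533)],51))
print('sh',P('wrist4',o,4.25,[(42,45),(377,47),(363,300),(60,490)],36))
print('inner',P('wrist4',o,4.25,[(72,105),(338,105),(85,500),(323,500)],49))
print('keep',P('wrist4',o,4.25,[(100,297),(100,358),(310,297),(310,358)],47))
print('w2 rim',P('wrist2',(200,80),4,[(88,75),(300,75),(105,410),(308,408)],51))
print('w3 rim',P('wrist3',(220,150),4,[(130,60),(325,55),(145,355),(308,355)],51))
for a,b in [((85,510),(147,347)),((323,510),(304,345)),((100,297),(152,205)),((100,358),(152,235)),((310,297),(292,200)),((310,358),(292,240))]:
    x,e=tri([('wrist4',np.array(o)+np.array(a)/4.25-.4),('wrist3',np.array((220,150))+np.array(b)/4-.4)]);print(x.round(1),np.round(e,1))
```

```text
rim [[487.8, 391.6], [538.7, 393.2], [491.2, 304.2], [538.6, 305.7]]
sh [[482.9, 394.8], [543.7, 396.3], [544.3, 348.0], [485.7, 305.7]]
inner [[489.7, 386.2], [535.9, 387.7], [492.0, 310.2], [537.6, 311.6]]
keep [[494.5, 350.6], [494.6, 338.6], [533.1, 351.8], [533.8, 339.9]]
w2 rim [[489.0, 389.1], [541.4, 389.6], [489.4, 304.6], [543.8, 305.7]]
w3 rim [[488.2, 390.2], [539.6, 392.4], [491.5, 306.0], [537.9, 306.8]]
[491.5 305.5  44.1] [0. 0.]
[537.2 309.9  50.3] [0.6 0.6]
[4.903e+02 3.356e+02 2.000e-01] [0.3 0.3]
[496.5 350.9  79.4] [0.7 0.7]
[531.9 354.9  57.9] [0.4 0.4]
[532.3 344.5  60.3] [0.5 0.5]
```

```bash
cat > go.py <<'E'
import sys
from h import *
def go(x,y,z,yaw):
    s=env.read_state();R=Ro.from_euler('xyz',s['orientation']).as_matrix()
    d=R.T@(np.array([x,y,z])-s['tcp_pos'])/1000
    w=s['orientation'][2]
    print('t %.2f'%s['time'],'pos',s['tcp_pos'].round(1),'ori',s['orientation'].round(3),'F',s['force'].round(1),'open',round(s['opening'],1))
    r=(w-yaw+np.pi)%(2*np.pi)-np.pi
    print('shift',d.round(4),'roll',round(r,3),'q7',s['q'][6].round(2))
if __name__=='__main__': go(*map(float,sys.argv[1:]))
E
python3 go.py 582.4 195.3 60 1.464
```

```text
t 2.48 pos [516.3 347.5 133. ] ori [3.139 0.    1.604] F [0.4 0.  0.1] open 85.6
shift [-0.1543  0.0609  0.0731] roll 0.14 q7 -0.69
```

Call:
{"api": "arm_command", "payload": {"commands": [[[100,-0.05,0.02,0.0,0.05],[100,-0.1,0.04,0.02,0.1],[100,-0.154,0.061,0.05,0.14],[100,-0.154,0.061,0.073,0.14],[100,-0.154,0.061,0.073,0.14],[100,-0.154,0.061,0.073,0.14]]]}}

```text
time: 3.22
tcp_pos: [583.6, 197.8, 62.2]
orientation: [3.137, -0.002, 1.466]
force: [-0.7, 0.3, 0.8]
opening: 85.3
```

```bash
python3 go.py 582.4 195.3 4 1.464
python3 - <<'E'
from h import *
snap('wrist','wrist5')
E
```

```text
t 3.23 pos [583.6 197.8  62.2] ori [ 3.137e+00 -2.000e-03  1.466e+00] F [-0.7  0.3  0.8] open 85.3
shift [-0.0027 -0.0012  0.0582] roll 0.002 q7 -0.55
```

View pics/wrist5.png

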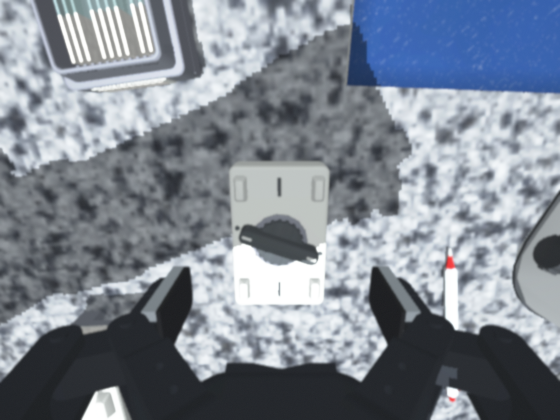

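Call:
{"api": "arm_command", "payload": {"commands": [[[100,-0.003,-0.001,0.03,0.002],[100,-0.003,-0.001,0.058,0.002],[100,-0.003,-0.001,0.058,0.002],[100,-0.003,-0.001,0.058,0.002]]]}}

```text
time: 3.78
tcp_pos: [583.6, 196.1, 5.9]
orientation: [3.135, -0.004, 1.465]
force: [0.0, 0.4, -0.2]
opening: 85.0
```

```bash
python3 go.py 582.4 195.3 3 1.464
```

```text
t 3.77 pos [583.6 196.1   5.9] ori [ 3.135 -0.004  1.465] F [ 0.   0.4 -0.2] open 85.0
shift [-0.0009 -0.0011  0.0029] roll 0.001 q7 -0.55
```

Call:
{"api": "arm_command", "payload": {"commands": [[[70,-0.001,-0.001,0.003,0],[65,-0.001,-0.001,0.003,0],[60,-0.001,-0.001,0.003,0],[60,-0.001,-0.001,0.003,0],[60,-0.001,-0.001,0.003,0]]], "newtons": 40}}

```text
time: 4.4
tcp_pos: [583.3, 195.6, 4.3]
orientation: [3.133, -0.005, 1.465]
force: [-1.6, -1.1, 5.9]
opening: 60.8
```

```bash
python3 go.py 582.4 195.3 60 1.464
```

```text
t 4.40 pos [583.3 195.6   4.3] ori [ 3.133 -0.005  1.465] F [-1.6 -1.1  5.9] open 60.8
shift [-0.0002 -0.0004 -0.0557] roll 0.001 q7 -0.55
```

Call:
{"api": "arm_command", "payload": {"commands": [[[60,0,0,-0.02,0],[60,0,0,-0.06,0],[60,0,0,-0.1,0],[60,0,0,-0.1,0]]]}}

```text
time: 4.9
tcp_pos: [585.3, 196.2, 109.2]
orientation: [3.126, -0.008, 1.464]
force: [0.5, 0.2, -1.9]
opening: 60.8
```

```bash
python3 go.py 514.2 347.8 105 1.600;python3 - <<'E'
from h import *
snap('wrist','wrist6')
E
```

```text
t 4.90 pos [585.3 196.2 109.2] ori [ 3.126 -0.008  1.464] F [ 0.5  0.2 -1.9] open 60.8
shift [ 0.1431 -0.0868  0.004 ] roll -0.136 q7 -0.54
```

View pics/wrist6.png

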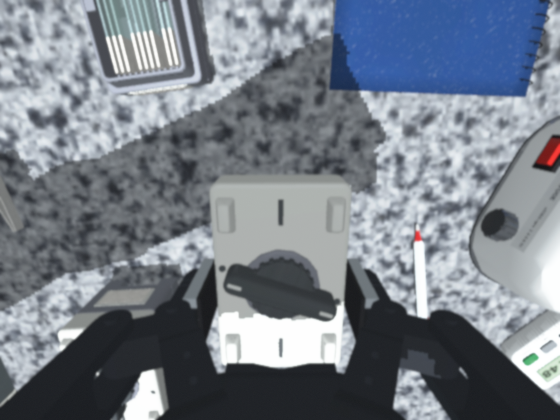

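Call:
{"api": "arm_command", "payload": {"commands": [[[60,0.04,-0.025,0,-0.04],[60,0.09,-0.05,0,-0.09],[60,0.13,-0.08,0,-0.136],[60,0.143,-0.087,0,-0.136],[60,0.143,-0.087,0,-0.136],[60,0.143,-0.087,0.0,-0.136]]]}}

```text
time: 5.7
tcp_pos: [513.5, 344.6, 106.4]
orientation: [3.128, -0.003, 1.598]
force: [1.3, -0.9, -1.2]
opening: 60.8
```

```bash
python3 go.py 514.2 347.8 88 1.600;python3 - <<'E'
from h import *
snap('wrist','wrist7')
E
```

```text
t 5.70 pos [513.5 344.6 106.4] ori [ 3.128e+00 -3.000e-03  1.598e+00] F [ 1.3 -0.9 -1.2] open 60.8
shift [0.0031 0.0006 0.0184] roll -0.002 q7 -0.71
```

View pics/wrist7.png

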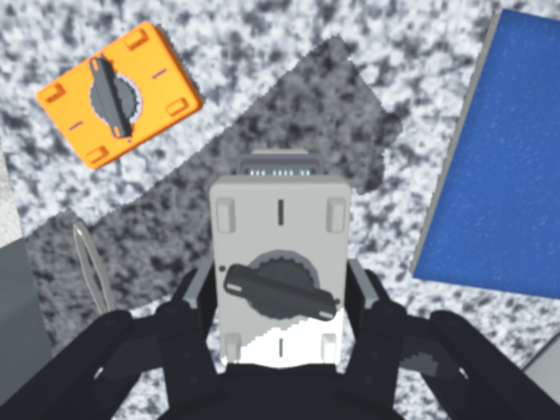

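Call:
{"api": "arm_command", "payload": {"commands": [[[60,0.003,0.0,0.02,-0.002],[60,0.003,0.0,0.036,-0.002],[60,0.003,0.0,0.046,-0.002],[60,0.003,0.0,0.046,-0.002],[60,0.003,0.0,0.046,-0.002]]]}}

```text
time: 6.38
tcp_pos: [514.4, 348.0, 60.8]
orientation: [3.128, -0.003, 1.599]
force: [0.3, -0.5, -1.5]
opening: 61.2
```

```bash
python3 go.py 514.2 347.8 41 1.600;python3 - <<'E'
from h import *
snap('wrist','wrist8')
E
```

```text
t 6.38 pos [514.4 348.   60.8] ori [ 3.128e+00 -3.000e-03  1.599e+00] F [ 0.3 -0.5 -1.5] open 61.2
shift [-0.0002 -0.0005  0.0198] roll -0.001 q7 -0.72
```

View pics/wrist8.png

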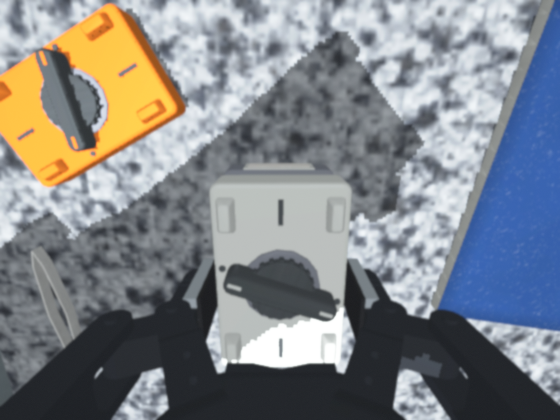

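Call:
{"api": "arm_command", "payload": {"commands": [[[60,0,0.0,0.006,0],[60,0,0,0.012,0],[60,0,0,0.012,0]]]}}

```text
time: 6.8
tcp_pos: [514.2, 347.8, 48.4]
orientation: [3.129, -0.003, 1.599]
force: [0.1, 0.7, -1.4]
opening: 60.7
```

```bash
python3 go.py 514.2 347.8 41 1.600
```

```text
t 6.80 pos [514.2 347.8  48.4] ori [ 3.129e+00 -3.000e-03  1.599e+00] F [ 0.1  0.7 -1.4] open 60.7
shift [-0.     -0.0001  0.0074] roll -0.001 q7 -0.72
```

Call:
{"api": "arm_command", "payload": {"commands": [[[60,0,0.0,0.005,0],[60,0,0,0.008,0],[60,0,0,0.008,0],[60,0,0,0.008,0]]]}}

```text
time: 7.3
tcp_pos: [514.2, 347.7, 40.5]
orientation: [3.129, -0.003, 1.599]
force: [-2.0, -0.6, 3.8]
opening: 61.0
```

```bash
python3 go.py 514.2 347.8 40 1.600
```

```text
t 7.30 pos [514.2 347.7  40.5] ori [ 3.129e+00 -3.000e-03  1.599e+00] F [-2.  -0.6  3.8] open 61.0
shift [0.0001 0.     0.0005] roll -0.001 q7 -0.72
```

Call:
{"api": "arm_command", "payload": {"commands": [[[60,0,0.0,0.0015,0],[60,0,0,0.0015,0],[100,0,0,0.0015,0],[100,0,0,0.0,0],[100,0,0,-0.02,0],[100,0,0,-0.06,0],[100,0,0,-0.075,0],[100,0,0,-0.075,0]]]}}

```text
time: 8.3
tcp_pos: [514.1, 348.0, 117.0]
orientation: [3.126, -0.004, 1.599]
force: [-0.5, 0.2, 0.3]
opening: 85.3
```

```bash
python3 go.py 514.2 347.8 110 2.85;python3 - <<'E'
from h import *
snap('wrist','wrist9')
E
```

```text
t 8.30 pos [514.1 348.  117. ] ori [ 3.126 -0.004  1.599] F [-0.5  0.2  0.3] open 85.3
shift [-0.0002  0.      0.007 ] roll -1.251 q7 -0.71
```

View pics/wrist9.png

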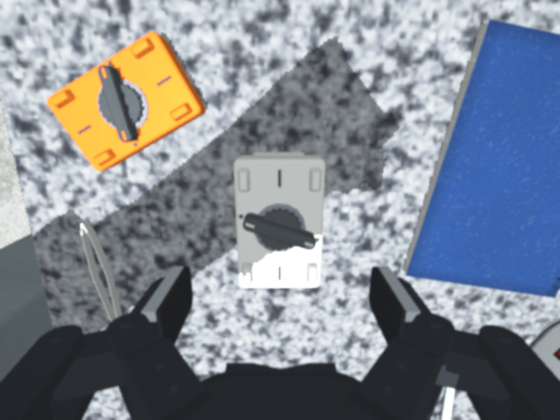

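Run:
```python
from h import *
crop('wrist9',220,140,120,160,4,'c9')
for z in(52,56,60,71):
    P=plane('wrist9',[(279.5,178),(279.5,272)],z);print(z,P.round(1).tolist(),np.linalg.norm(P[0]-P[1]).round(1),P.mean(0).round(1))
    Q=plane('wrist9',[(247,220),(314,243)],z+13);v=Q[1]-Q[0];print(Q.mean(0).round(1),np.arctan2(v[1],v[0]),np.linalg.norm(v))
```

```text
52 [[513.4, 382.1, 52.0], [515.3, 309.4, 52.0]] 72.7 [514.3 345.7  52. ]
[515.1 347.5  65. ] -0.3302278798254144 48.89708862208088
56 [[513.3, 382.9, 56.0], [515.2, 311.6, 56.0]] 71.3 [514.3 347.3  56. ]
[515.  349.1  69. ] -0.3302278798254136 47.89467967175874
60 [[513.2, 383.7, 60.0], [515.1, 313.9, 60.0]] 69.9 [514.2 348.8  60. ]
[514.9 350.7  73. ] -0.3302278798254139 46.89227072143661
71 [[513.1, 386.0, 71.0], [514.8, 319.9, 71.0]] 66.0 [513.9 352.9  71. ]
[514.6 355.   84. ] -0.33022787982541374 44.13564610805055
```

View pics/c9.png

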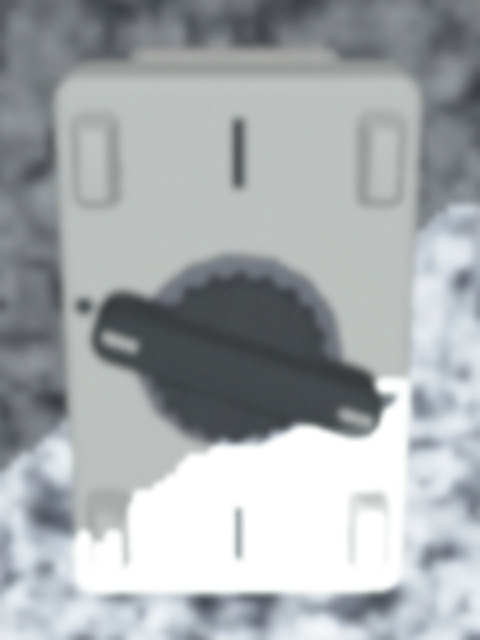

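Call:
{"api": "arm_command", "payload": {"commands": [[[60,0,0,0,-0.18],[45,0,0,0,-0.36],[40,0,0,0,-0.54],[40,0,0,0,-0.72],[40,0,0,0,-0.9],[40,0,0,0,-1.08],[40,0,0,0,-1.21],[40,0,0,0,-1.21],[40,0,0,0,-1.21],[40,0,0,0,-1.21]]]}}

```text
time: 9.6
tcp_pos: [513.0, 347.3, 115.3]
orientation: [3.135, 0.011, 2.808]
force: [-0.7, -0.5, -0.1]
opening: 34.2
```

```bash
python3 go.py 514.3 347.5 59 2.811;python3 - <<'E'
from h import *
snap('wrist','wrist10')
E
```

```text
t 9.60 pos [513.  347.3 115.3] ori [3.135 0.011 2.808] F [-0.7 -0.5 -0.1] open 34.2
shift [-0.0005  0.0002  0.0563] roll -0.003 q7 0.31
```

View pics/wrist10.png

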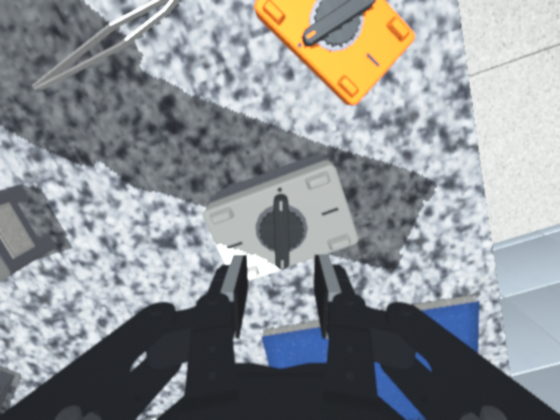

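Call:
{"api": "arm_command", "payload": {"commands": [[[40,0,0,0.03,0],[40,0,0,0.05,0],[40,0,0,0.056,0],[40,0,0,0.056,0],[40,0,0,0.056,0]]]}}

```text
time: 10.28
tcp_pos: [514.3, 348.0, 60.3]
orientation: [3.133, 0.012, 2.808]
force: [0.5, 1.4, -0.4]
opening: 34.3
```

```bash
python3 go.py 514.3 347.5 59 2.811
```

```text
t 10.28 pos [514.3 348.   60.3] ori [3.133 0.012 2.808] F [ 0.5  1.4 -0.4] open 34.3
shift [-0.0001 -0.0005  0.0013] roll -0.003 q7 0.28
```

Close on the bar.

Call:
{"api": "arm_command", "payload": {"commands": [[[20,0,0,0,0],[8,0,0,0,0],[5,0,0,0,0],[5,0,0,0,0],[5,0,0,0,0]]], "newtons": 30}}

```text
time: 10.9
tcp_pos: [515.2, 347.6, 62.6]
orientation: [3.134, 0.014, 2.808]
force: [-3.8, -5.0, 14.6]
opening: 9.0
```

```bash
python3 go.py 514.3 347.5 59 1.598
```

```text
t 10.90 pos [515.2 347.6  62.6] ori [3.134 0.014 2.808] F [-3.8 -5.  14.6] open 9.0
shift [ 0.0009 -0.0004  0.0036] roll 1.21 q7 0.28
```

Call:
{"api": "arm_command", "payload": {"commands": [[[5,0,0,0,0.1],[5,0,0,0,0.25],[5,0,0,0,0.4],[5,0,0,0,0.55]]]}}

```text
time: 11.4
tcp_pos: [515.3, 347.3, 63.0]
orientation: [3.128, 0.008, 2.252]
force: [-0.2, -1.9, 0.0]
opening: 8.8
```

```bash
python3 go.py 514.3 347.5 62 1.598; python3 -c "
from h import *
print(env.read_state()['ft_torque'])"
```

```text
t 11.40 pos [515.3 347.3  63. ] ori [3.128 0.008 2.252] F [-0.2 -1.9  0. ] open 8.8
shift [ 0.0008 -0.0006  0.001 ] roll 0.654 q7 -0.17
[-0.31648329  0.17064328  0.01017545]
```

Call:
{"api": "arm_command", "payload": {"commands": [[[5,0,0,0,0.16],[5,0,0,0,0.32],[5,0,0,0,0.48],[5,0,0,0,0.6],[5,0,0,0,0.65],[5,0,0,0,0.65]]]}}

```text
time: 12.15
tcp_pos: [514.9, 347.1, 63.2]
orientation: [3.126, -0.002, 1.603]
force: [-0.7, -2.5, -0.1]
opening: 8.8
```

```bash
python3 go.py 514.3 347.5 62 1.598; python3 -c "
from h import *
print(env.read_state()['ft_torque'])
snap('wrist','wrist11')"
```

```text
t 12.15 pos [514.9 347.1  63.2] ori [ 3.126e+00 -2.000e-03  1.603e+00] F [-0.7 -2.5 -0.1] open 8.8
shift [ 0.0004 -0.0006  0.0012] roll 0.005 q7 -0.69
[-0.31385509  0.32669858 -0.05010075]
```

View pics/wrist11.png

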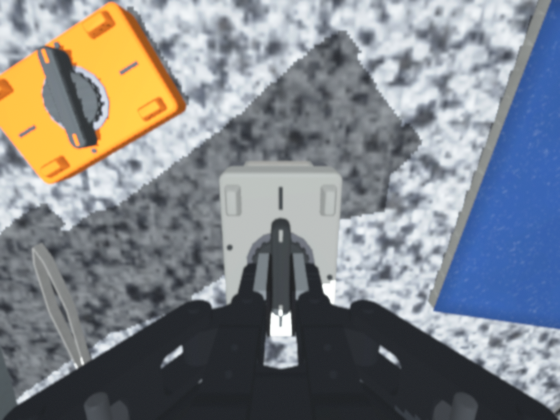

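Call:
{"api": "arm_command", "payload": {"commands": [[[5,0,0,0,0.03],[5,0,0,0,0.06],[5,0,0,0,0.07],[5,0,0,0,0.07]]]}}

```text
time: 12.7
tcp_pos: [515.1, 347.4, 63.3]
orientation: [3.126, -0.003, 1.534]
force: [-0.6, -1.0, -0.5]
opening: 8.4
```

```bash
python3 go.py 514.3 347.5 62 1.598; python3 -c "
from h import *
print(env.read_state()['ft_torque'])
snap('wrist','wrist12')
crop('wrist12',200,140,160,120,4,'c12b')"
```

```text
t 12.70 pos [515.1 347.4  63.3] ori [ 3.126e+00 -3.000e-03  1.534e+00] F [-0.6 -1.  -0.5] open 8.4
shift [ 0.0001 -0.0009  0.0013] roll -0.064 q7 -0.75
[-0.12510426  0.02717571  0.0156763 ]
```

View pics/c12b.png

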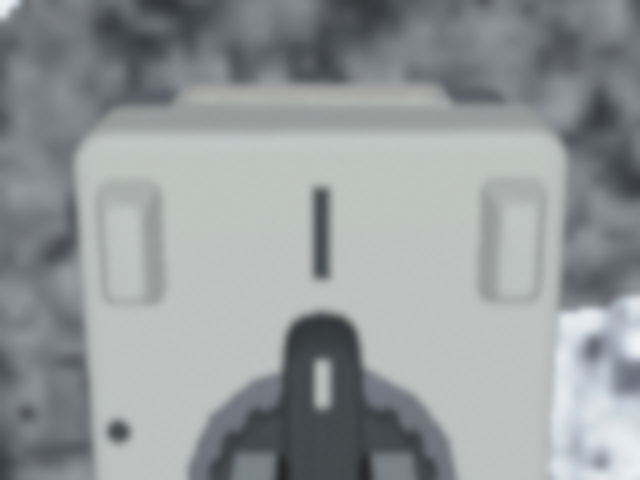

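Call:
{"api": "arm_command", "payload": {"commands": [[[30,0,0,0,0],[45,0,0,0,0],[45,0,0,-0.02,0],[60,0,0,-0.05,0],[100,0,0,-0.07,0],[100,0,0,-0.07,0],[100,0,0,-0.07,0]]]}}

```text
time: 13.62
tcp_pos: [513.6, 346.9, 132.7]
orientation: [3.127, -0.003, 1.534]
force: [0.6, -0.0, -0.5]
opening: 85.5
```

```bash
python3 go.py 514.3 347.5 62 1.598; python3 -c "
from h import *
snap('wrist','wrist13')
crop('wrist13',220,140,120,150,4,'c13')"
```

```text
t 13.62 pos [513.6 346.9 132.7] ori [ 3.127e+00 -3.000e-03  1.534e+00] F [ 0.6 -0.  -0.5] open 85.5
shift [ 0.0005 -0.0003  0.0707] roll -0.064 q7 -0.74
```

View pics/c13.png

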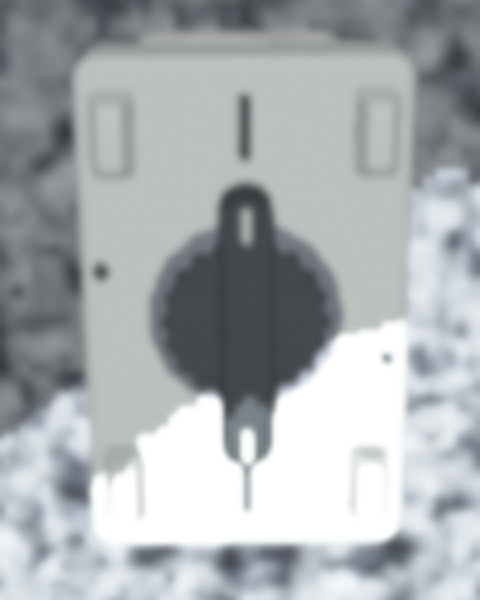

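```bash
python3 - <<'E'
from h import *
q=np.array([(244,127),(247,488),(75,50),(416,50),(403,543),(93,543)])/4+np.array((220,140))-.4
P=plane('wrist13',q,56);print(P.round(1).tolist());print(P[:2].mean(0),P[2:].mean(0))
v=P[0]-P[1];print(np.arctan2(v[1],v[0]))
E
python3 go.py 514.3 347.5 12 1.534
```

```text
[[516.2, 383.3, 56.0], [514.0, 310.8, 56.0], [486.7, 398.2, 56.0], [547.3, 395.8, 56.0], [545.1, 297.1, 56.0], [482.6, 300.0, 56.0]]
[515.08307557 347.04990184  56.        ] [515.40950922 347.77812166  56.        ]
1.5413266777184818
t 13.68 pos [513.4 346.7 132.3] ori [ 3.127e+00 -2.000e-03  1.534e+00] F [0.5 0.8 0.1] open 85.4
shift [ 0.0006 -0.0009  0.1203] roll -0.0 q7 -0.74
```

```bash
python3 go.py 515.2 347.3 12 1.538
```

```text
t 13.68 pos [513.4 346.7 132.3] ori [ 3.127e+00 -2.000e-03  1.534e+00] F [0.5 0.8 0.1] open 85.4
shift [0.0004 0.     0.1204] roll -0.004 q7 -0.74
```

Call:
{"api": "arm_command", "payload": {"commands": [[[100,0,0,0.04,-0.004],[100,0,0,0.08,-0.004],[100,0,0,0.11,-0.004],[100,0,0,0.12,-0.004],[100,0,0,0.12,-0.004],[100,0,0,0.12,-0.004]]]}}

```text
time: 14.42
tcp_pos: [515.9, 347.5, 13.5]
orientation: [3.126, -0.003, 1.538]
force: [0.6, -1.0, 0.8]
opening: 85.2
```

```bash
python3 go.py 515.2 347.3 12 1.538
```

```text
t 14.43 pos [515.9 347.5  13.5] ori [ 3.126e+00 -3.000e-03  1.538e+00] F [ 0.6 -1.   0.8] open 85.2
shift [-0.0002 -0.0007  0.0015] roll -0.0 q7 -0.75
```

Call:
{"api": "arm_command", "payload": {"commands": [[[70,0,0,0,0],[60,0,0,0,0],[55,0,0,0,0],[55,0,0,0,0],[55,0,0,0,0]]], "newtons": 60}}

```text
time: 15.05
tcp_pos: [516.0, 348.2, 15.0]
orientation: [3.126, -0.004, 1.538]
force: [-2.5, -1.4, 8.5]
opening: 61.2
```

```bash
python3 go.py 515.2 347.3 150 1.538
python3 - <<'E'
from m1 import *
R=pair('wrist1',(180,230),'wrist0',(15,20),[((171,110),(175,110)),((57,65),(30,42)),((288,77),(315,62))])
q=np.array([px((180,230),p) for p in [(57,65),(288,77),(270,378),(65,365),(171,110),(168,335)]])
P=plane('wrist1',q,72);print(P.round(1).tolist(),P[:4].mean(0),P[4:].mean(0));v=P[4]-P[5];print(np.arctan2(v[1],v[0]),[np.arctan2(*(P[a]-P[b])[[1,0]]) for a,b in((0,3),(1,2))])
E
```

```text
t 15.05 pos [516.  348.2  15. ] ori [ 3.126 -0.004  1.538] F [-2.5 -1.4  8.5] open 61.2
shift [-0.0003  0.0014 -0.135 ] roll -0.0 q7 -0.75
[453.1 131.8  72.4] [0. 0.]
[423.5 145.   72. ] [0.6 0.6]
[485.  141.4  71.2] [0.1 0.1]
[[423.0, 144.7, 72.0], [485.0, 141.7, 72.0], [477.7, 45.1, 72.0], [417.8, 48.9, 72.0], [453.0, 131.6, 72.0], [448.5, 59.6, 72.0]] [450.88371249  95.09691476  72.        ] [450.74308058  95.59376755  72.        ]
1.5090137372976271 [np.float64(1.517275160212381), np.float64(1.495494202505632)]
```

Call:
{"api": "arm_command", "payload": {"commands": [[[55,0,0,-0.01,0],[55,0,0,-0.04,0],[55,0,0,-0.09,0],[55,0,0,-0.14,0],[55,0,0,-0.17,0],[55,0,0,-0.17,0]]]}}

```text
time: 15.8
tcp_pos: [514.5, 348.3, 187.7]
orientation: [3.121, -0.008, 1.538]
force: [0.0, 0.2, -5.4]
opening: 61.3
```

```bash
python3 go.py 570 60 185 1.508; python3 -c "
from h import *
snap('wrist','wrist14')"
```

```text
t 15.80 pos [514.5 348.3 187.7] ori [ 3.121 -0.008  1.538] F [ 0.   0.2 -5.4] open 61.3
shift [-0.2864  0.0649  0.0018] roll 0.03 q7 -0.74
```

View pics/wrist14.png

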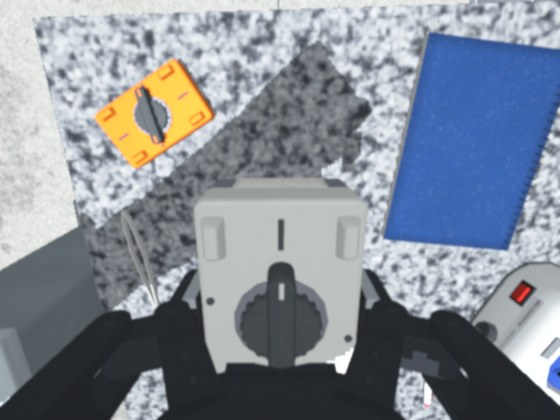

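Call:
{"api": "arm_command", "payload": {"commands": [[[55,-0.02,0.005,0,0],[55,-0.06,0.015,0,0.01],[55,-0.11,0.025,0,0.02],[55,-0.16,0.036,0,0.03],[55,-0.21,0.047,0,0.03],[55,-0.25,0.057,0,0.03],[55,-0.275,0.062,0,0.03],[55,-0.286,0.065,0,0.03],[55,-0.286,0.065,0,0.03],[55,-0.286,0.065,0,0.03]]]}}

```text
time: 17.1
tcp_pos: [568.3, 61.1, 184.6]
orientation: [3.126, -0.006, 1.51]
force: [-1.0, 0.5, -4.2]
opening: 61.4
```

```bash
python3 go.py 450.8 95.4 160 1.508; python3 -c "
from h import *
snap('wrist','wrist15')"
```

```text
t 17.10 pos [568.3  61.1 184.6] ori [ 3.126 -0.006  1.51 ] F [-1.   0.5 -4.2] open 61.4
shift [ 0.0269 -0.1197  0.0228] roll 0.002 q7 -0.24
```

View pics/wrist15.png

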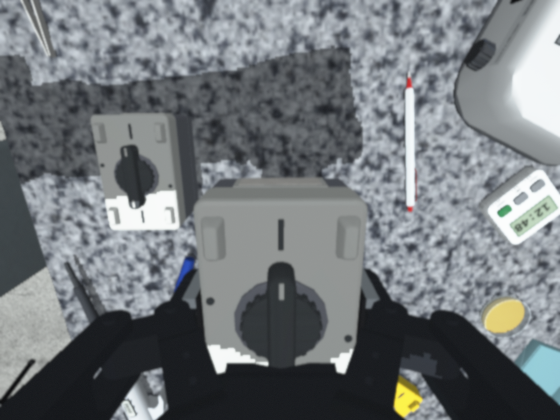

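Run:
```python
from h import *
crop('wrist15',80,100,120,140,4,'c15')
```

```text
(no output)
```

View pics/c15.png

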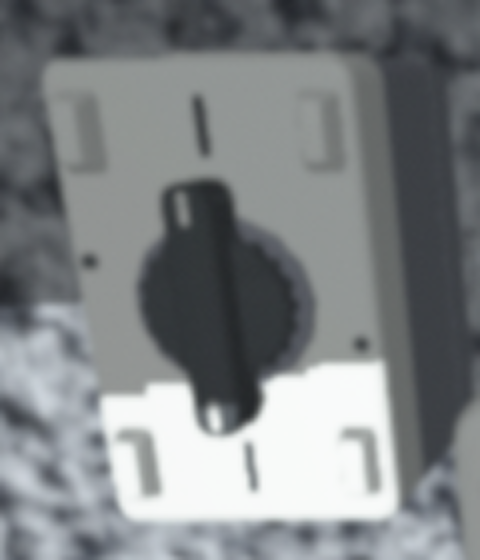

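Run:
```python
from m1 import *
A=[(171,110),(168,335),(57,65),(288,77),(270,378),(65,365)]
B=[(202,125),(251,467),(43,62),(350,55),(398,515),(125,518)]
R=pair('wrist1',(180,230),'wrist15',(80,100),list(zip(A,B)))
q=np.array([px((80,100),p) for p in B])
P=plane('wrist15',q,72);print(P.round(1).tolist(),P[:2].mean(0),P[2:].mean(0));v=P[0]-P[1];print(np.arctan2(v[1],v[0]),np.linalg.norm(v))
v=R[0]-R[1];print(np.arctan2(v[1],v[0]),R[:2].mean(0),R[2:].mean(0))
# held lid: centre vs TCP
```

```text
[453.1 131.7  72. ] [0.2 0.2]
[448.4  59.1  71.2] [0.1 0.1]
[423.8 145.3  72.2] [0.9 0.9]
[485.6 143.   74.4] [0.4 0.4]
[478.3  45.7  72.1] [0.7 0.7]
[418.1  49.   71.5] [0.5 0.5]
[[453.3, 131.8, 72.0], [448.8, 59.4, 72.0], [424.6, 145.7, 72.0], [485.1, 143.2, 72.0], [479.0, 46.1, 72.0], [418.9, 49.4, 72.0]] [451.05351237  95.5579463   72.        ] [451.89485161  96.10014112  72.        ]
1.5096684062732544 72.53694822361997
1.5060896367009264 [450.75676436  95.38625094  71.61327351] [451.46040863  95.74716325  72.55363437]
```

```bash
python3 - <<'E'
from h import *
for f,uv in(('wrist14',(281,234.5)),('wrist15',(281,234.5))):
    d=load(f);T=d['E'];r=T[:3,:3]@np.linalg.inv(d['K'])@np.array([*uv,1]);o=T[:3,3]
    print((o+r*((-41-o[2])/r[2])).round(1))
E
python3 go.py 451 96.4 160 1.508
```

```text
[ 35.5   0.3 -41. ]
[ 35.5   0.3 -41. ]
t 17.15 pos [568.4  61.1 184.7] ori [ 3.125 -0.006  1.51 ] F [-0.1  0.4 -3.4] open 61.3
shift [ 0.0279 -0.1197  0.0229] roll 0.002 q7 -0.24
```

Call:
{"api": "arm_command", "payload": {"commands": [[[55,0.008,-0.03,0,0.002],[55,0.018,-0.075,0,0.002],[55,0.025,-0.11,0.01,0.002],[55,0.0278,-0.12,0.03,0.002],[55,0.0278,-0.12,0.053,0.002],[55,0.0278,-0.12,0.053,0.002],[55,0.0278,-0.12,0.053,0.002]]]}}

```text
time: 18.02
tcp_pos: [451.9, 97.1, 130.7]
orientation: [3.124, -0.007, 1.509]
force: [1.1, 0.3, -4.0]
opening: 61.7
```

```bash
python3 go.py 451 96.2 96 1.508
```

```text
t 18.02 pos [451.9  97.1 130.7] ori [ 3.124 -0.007  1.509] F [ 1.1  0.3 -4. ] open 61.7
shift [-0.0012 -0.0014  0.0347] roll 0.001 q7 -0.38
```

Call:
{"api": "arm_command", "payload": {"commands": [[[55,-0.001,-0.0014,0.015,0],[55,-0.001,-0.0014,0.025,0],[55,-0.001,-0.0014,0.032,0],[55,-0.001,-0.0014,0.032,0],[55,-0.001,-0.0014,0.032,0]]]}}

```text
time: 18.65
tcp_pos: [451.1, 96.4, 98.8]
orientation: [3.124, -0.007, 1.509]
force: [-0.1, -0.2, -4.5]
opening: 61.5
```

```bash
python3 go.py 451 96.2 87 1.508;python3 -c "
from h import *
snap('scene','scene1');snap('side','side1');crop('scene1',180,140,160,150,4,'s1')"
```

```text
t 18.65 pos [451.1  96.4  98.8] ori [ 3.124 -0.007  1.509] F [-0.1 -0.2 -4.5] open 61.5
shift [-0.0003 -0.0003  0.0118] roll 0.001 q7 -0.39
```

View pics/s1.png

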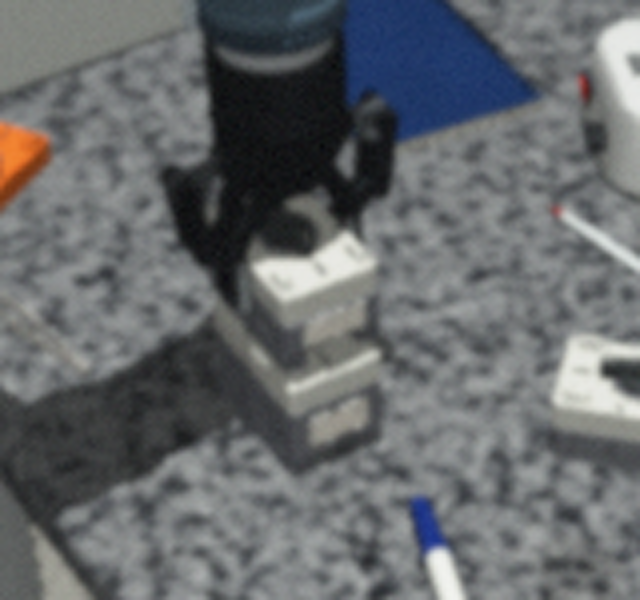

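Call:
{"api": "arm_command", "payload": {"commands": [[[55,0,0,0.003,0],[55,0,0,0.006,0],[55,0,0,0.009,0],[55,0,0,0.009,0]]]}}

```text
time: 19.25
tcp_pos: [451.1, 96.5, 89.6]
orientation: [3.124, -0.007, 1.509]
force: [0.8, 0.4, -3.9]
opening: 61.3
```

```bash
python3 go.py 451 96.2 87 1.508
```

```text
t 19.25 pos [451.1  96.5  89.6] ori [ 3.124 -0.007  1.509] F [ 0.8  0.4 -3.9] open 61.3
shift [-0.0003 -0.0002  0.0026] roll 0.001 q7 -0.39
```

Call:
{"api": "arm_command", "payload": {"commands": [[[55,0,0,0.0015,0],[55,0,0,0.003,0],[55,0,0,0.003,0]]]}}

```text
time: 19.62
tcp_pos: [451.2, 96.5, 87.0]
orientation: [3.124, -0.007, 1.509]
force: [-1.7, -0.1, 3.4]
opening: 61.3
```

```bash
python3 go.py 451 96.2 87 1.508
```

```text
t 19.62 pos [451.2  96.5  87. ] ori [ 3.124 -0.007  1.509] F [-1.7 -0.1  3.4] open 61.3
shift [-0.0003 -0.0002  0.    ] roll 0.001 q7 -0.39
```

Call:
{"api": "arm_command", "payload": {"commands": [[[65,0,0,0.0005,0],[75,0,0,0,0],[100,0,0,0,0],[100,0,0,0,0],[100,0,0,-0.03,0],[100,0,0,-0.08,0],[100,0,0,-0.13,0],[100,0,0,-0.15,0],[100,0,0,-0.15,0]]]}}

```text
time: 20.75
tcp_pos: [449.7, 96.0, 238.4]
orientation: [3.121, -0.008, 1.509]
force: [0.4, 0.2, -0.0]
opening: 85.7
```

```bash
python3 go.py 600 20 230 1.508;python3 -c "
from h import *
snap('wrist','wrist16');snap('scene','scene2');crop('scene2',180,140,160,150,4,'s2')"
```

```text
t 20.75 pos [449.7  96.  238.4] ori [ 3.121 -0.008  1.509] F [ 0.4  0.2 -0. ] open 85.7
shift [-0.0666  0.1546  0.011 ] roll 0.001 q7 -0.38
```

View pics/wrist16.png

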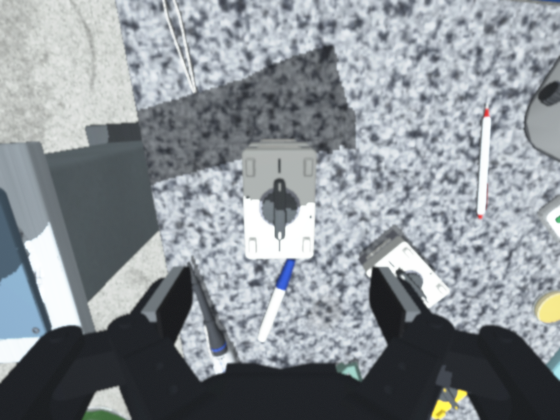

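View pics/s2.png

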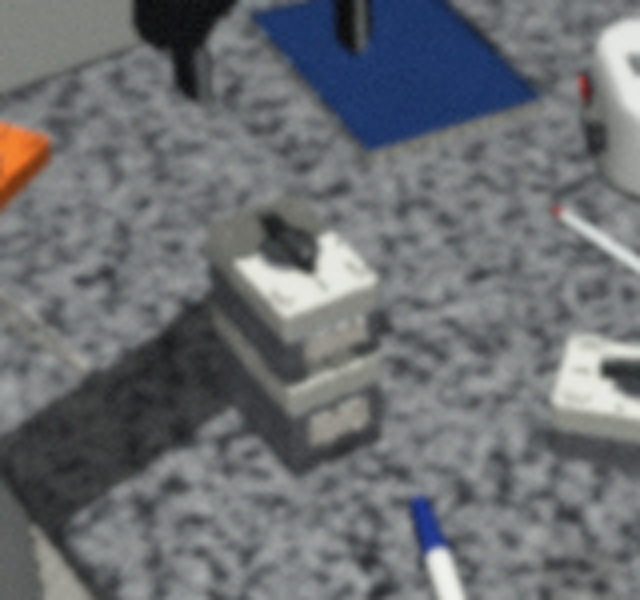

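Run:
```python
from h import *
crop('wrist16',235,130,90,140,4,'a')
crop('wrist0',190,160,110,110,4,'b');crop('wrist16',355,220,110,110,4,'c')
a,b,c=[cv2.imread('pics/%s.png'%k) for k in 'abc']
cv2.imwrite('pics/a16.png',a);cv2.imwrite('pics/bc.png',cv2.resize(np.hstack([b,c]),(800,400)))
```

```text
(no output)
```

View pics/a16.png

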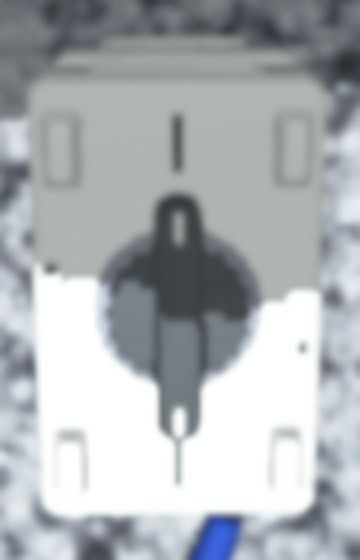

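View pics/bc.png

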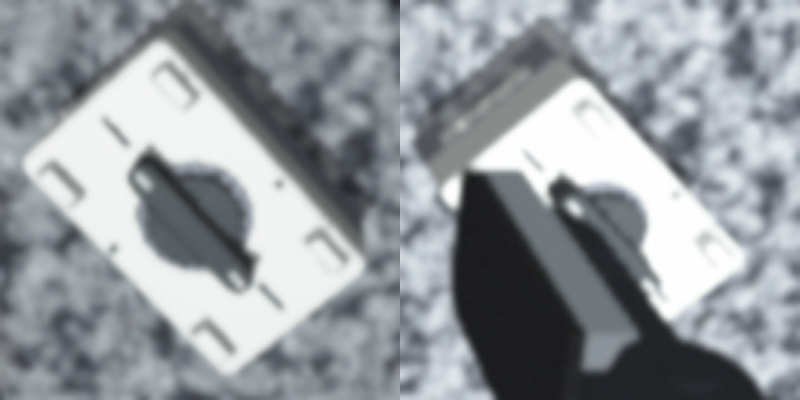

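Run:
```python
from h import *
s=3.636
f=lambda o,p:np.array(o)+np.atleast_2d(p)/s-.4
for a,b in [((116,131),(132,158)),((165,38),(180,78)),((363,262),(343,247)),((280,184),(276,195))]:
    x,e=tri([('wrist0',f((190,160),a)[0]),('wrist16',f((355,220),b)[0])]);print(x.round(1),np.round(e,1))
P=plane('wrist0',f((190,160),[(116,131),(271,297),(165,38),(363,262),(230,375),(25,165)]),44);print(P.round(1).tolist(),P[:2].mean(0),P[2:].mean(0))
v=P[0]-P[1];print(np.arctan2(v[1],v[0]),np.linalg.norm(v))
q=np.array([(177,142),(179,463)])/4+np.array((235,130))-.4
for z in(126,128,130):
    P=plane('wrist16',q,z);v=P[0]-P[1];print(z,P.mean(0).round(1),np.arctan2(v[1],v[0]),np.linalg.norm(v))
```

```text
[583.3 -11.6  43.4] [0.1 0.1]
[599.1  16.3  41.2] [0.4 0.4]
[659.9 -54.1  41.8] [1.4 1.4]
[633.3 -28.6  44.4] [0.1 0.1]
[[583.3, -11.5, 44.0], [629.9, -66.7, 44.0], [599.7, 17.1, 44.0], [659.3, -54.6, 44.0], [615.9, -94.6, 44.0], [554.5, -22.4, 44.0]] [606.60122487 -39.12750245  44.        ] [607.35584859 -38.61406373  44.        ]
2.271288014033602 72.15577432281869
126 [450.7  95.2 126. ] 1.5124699801901456 72.95793945094528
128 [450.7  95.8 128. ] 1.5124699801901451 72.38740501494802
130 [450.7  96.4 130. ] 1.5124699801901456 71.81687057895076
```

```bash
python3 go.py 606.9 -38.9 110 2.27
```

```text
t 20.85 pos [448.1  95.5 236.2] ori [ 3.125 -0.007  1.509] F [-0.3 -0.2 -1.1] open 85.6
shift [-0.1252  0.1647  0.1281] roll -0.761 q7 -0.38
```

Call:
{"api": "arm_command", "payload": {"commands": [[[100,-0.03,0.04,0,-0.12],[100,-0.06,0.08,0,-0.27],[100,-0.095,0.125,0.0,-0.42],[100,-0.125,0.165,0.03,-0.57],[100,-0.125,0.165,0.07,-0.72],[100,-0.125,0.165,0.11,-0.761],[100,-0.125,0.165,0.128,-0.761],[100,-0.125,0.165,0.128,-0.761],[100,-0.125,0.165,0.128,-0.761]]]}}

```text
time: 21.98
tcp_pos: [608.2, -38.6, 111.4]
orientation: [3.124, 0.008, 2.27]
force: [0.1, -0.5, -0.5]
opening: 85.5
```

```bash
python3 go.py 606.9 -38.9 10 2.27;python3 -c "
from h import *
snap('wrist','wrist17')"
```

```text
t 21.98 pos [608.2 -38.6 111.4] ori [3.124 0.008 2.27 ] F [ 0.1 -0.5 -0.5] open 85.5
shift [ 0.0014 -0.003   0.1013] roll -0.0 q7 0.65
```

View pics/wrist17.png

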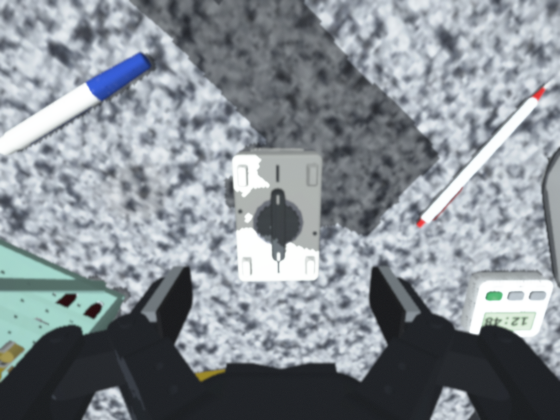

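Run:
```python
from h import *
P=plane('wrist17',[(278,173),(278.5,266)],44);v=P[0]-P[1];print(P.mean(0).round(1),np.arctan2(v[1],v[0]),np.linalg.norm(v))
```

```text
[607.1 -38.9  44. ] 2.271562535726236 72.14600644145754
```

Call:
{"api": "arm_command", "payload": {"commands": [[[100,0.001,-0.002,0.03,0],[100,0.001,-0.003,0.07,0],[100,0.001,-0.003,0.095,0],[100,0.001,-0.003,0.101,0],[100,0.001,-0.003,0.101,0],[100,0.001,-0.003,0.101,0]]]}}

```text
time: 22.78
tcp_pos: [608.7, -39.3, 12.3]
orientation: [3.121, 0.01, 2.27]
force: [0.3, -0.5, 0.2]
opening: 85.5
```

```bash
python3 go.py 606.9 -38.9 10 2.27
```

```text
t 22.77 pos [608.7 -39.3  12.3] ori [3.121 0.01  2.27 ] F [ 0.3 -0.5  0.2] open 85.5
shift [ 0.0015 -0.0012  0.0022] roll -0.0 q7 0.64
```

Call:
{"api": "arm_command", "payload": {"commands": [[[100,0.0015,-0.001,0.001,0],[70,0.0015,-0.001,0.001,0],[60,0.0015,-0.001,0.001,0],[55,0.0015,-0.001,0.001,0],[55,0.0015,-0.001,0.001,0],[55,0.0015,-0.001,0.001,0]]], "newtons": 50}}

```text
time: 23.52
tcp_pos: [607.4, -38.7, 12.1]
orientation: [3.121, 0.011, 2.27]
force: [-0.8, 1.3, 5.8]
opening: 61.3
```

```bash
python3 go.py 606.9 -38.9 10 2.27
```

```text
t 23.52 pos [607.4 -38.7  12.1] ori [3.121 0.011 2.27 ] F [-0.8  1.3  5.8] open 61.3
shift [ 0.0002 -0.0006  0.0021] roll -0.0 q7 0.64
```

Call:
{"api": "arm_command", "payload": {"commands": [[[55,0,0,-0.01,0],[55,0,0,-0.04,0],[55,0,0,-0.09,0],[55,0,0,-0.14,0],[55,0,0,-0.19,0],[55,0,0,-0.22,0],[55,0,0,-0.22,0],[55,0,0,-0.22,0]]]}}

```text
time: 24.52
tcp_pos: [601.2, -39.8, 230.5]
orientation: [3.123, 0.009, 2.27]
force: [-0.6, -0.5, -2.7]
opening: 61.2
```

```bash
python3 go.py 450.7 95.8 228 1.511;python3 - <<'E'
from h import *
snap('wrist','wrist18')
E
```

```text
t 24.52 pos [601.2 -39.8 230.5] ori [3.123 0.009 2.27 ] F [-0.6 -0.5 -2.7] open 61.2
shift [ 2.007e-01 -2.790e-02  1.000e-04] roll 0.759 q7 0.67
```

View pics/wrist18.png

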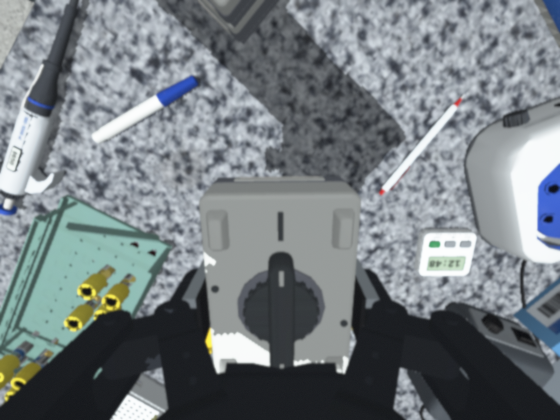

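Run:
```python
from h import *
d=load('wrist18');T=d['E'];r=T[:3,:3]@np.linalg.inv(d['K'])@np.array([281,226.5,1]);o=T[:3,3]
print((o+r*((-31.9-o[2])/r[2])).round(1))
```

```text
[ 35.2  -0.2 -31.9]
```

Call:
{"api": "arm_command", "payload": {"commands": [[[55,0.02,-0.003,0,0.1],[55,0.055,-0.008,0,0.25],[55,0.1,-0.014,0,0.4],[55,0.14,-0.02,0,0.55],[55,0.175,-0.025,0,0.7],[55,0.195,-0.028,0,0.759],[55,0.2,-0.028,0,0.759],[55,0.2,-0.028,0,0.759],[55,0.2,-0.028,0,0.759]]]}}

```text
time: 25.7
tcp_pos: [451.5, 94.4, 227.6]
orientation: [3.123, -0.006, 1.51]
force: [1.1, -0.2, -2.7]
opening: 61.7
```

```bash
python3 go.py 450.7 95.8 165 1.511
```

```text
t 25.70 pos [451.5  94.4 227.6] ori [ 3.123 -0.006  1.51 ] F [ 1.1 -0.2 -2.7] open 61.7
shift [ 0.0009 -0.002   0.0626] roll -0.001 q7 -0.37
```

Call:
{"api": "arm_command", "payload": {"commands": [[[55,0.001,-0.001,0.02,0],[55,0.0016,-0.0017,0.045,0],[55,0.0016,-0.0017,0.06,0],[55,0.0016,-0.0017,0.065,0],[55,0.0016,-0.0017,0.065,0],[55,0.0016,-0.0017,0.065,0]]]}}

```text
time: 26.45
tcp_pos: [451.8, 96.6, 163.3]
orientation: [3.121, -0.007, 1.51]
force: [0.2, -0.9, -2.6]
opening: 61.3
```

```bash
python3 go.py 451 96.5 151 1.511;python3 -c "
from h import *
snap('scene','scene3');crop('scene3',180,140,160,150,4,'s3')"
```

```text
t 26.45 pos [451.8  96.6 163.3] ori [ 3.121 -0.007  1.51 ] F [ 0.2 -0.9 -2.6] open 61.3
shift [-0.0002 -0.001   0.0123] roll -0.001 q7 -0.37
```

View pics/s3.png

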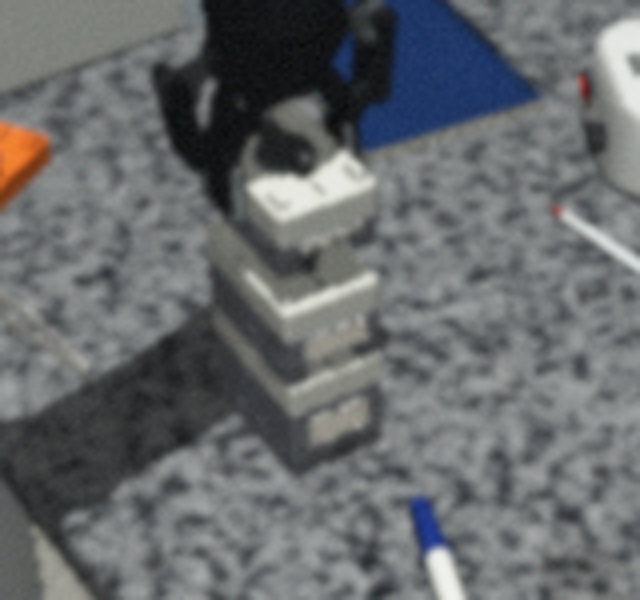

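Call:
{"api": "arm_command", "payload": {"commands": [[[55,0,-0.0008,0.006,-0.001],[55,0,-0.0008,0.012,-0.001],[55,0,-0.0008,0.016,-0.001],[55,0,-0.0008,0.019,-0.001],[55,0,-0.0008,0.019,-0.001]]]}}

```text
time: 27.12
tcp_pos: [451.1, 96.7, 144.0]
orientation: [3.122, -0.006, 1.511]
force: [1.0, -0.2, -3.0]
opening: 61.1
```

```bash
python3 go.py 451 96.5 140 1.511
```

```text
t 27.12 pos [451.1  96.7 144. ] ori [ 3.122 -0.006  1.511] F [ 1.  -0.2 -3. ] open 61.1
shift [-0.0002 -0.0002  0.004 ] roll 0.0 q7 -0.37
```

Bottom ~132, below the lug tips at 134 with no contact. Continue slowly.

Call:
{"api": "arm_command", "payload": {"commands": [[[55,0,0,0.0015,0],[55,0,0,0.003,0],[55,0,0,0.004,0],[55,0,0,0.004,0]]]}}

```text
time: 27.62
tcp_pos: [451.4, 96.8, 140.4]
orientation: [3.122, -0.007, 1.511]
force: [-1.4, -0.9, 4.1]
opening: 61.2
```

```bash
python3 go.py 451 96.5 140 1.511
```

```text
t 27.62 pos [451.4  96.8 140.4] ori [ 3.122 -0.007  1.511] F [-1.4 -0.9  4.1] open 61.2
shift [-0.0003 -0.0003  0.0004] roll 0.0 q7 -0.38
```

Call:
{"api": "arm_command", "payload": {"commands": [[[55,0,0,0.0005,0],[65,0,0,0.0005,0],[75,0,0,0,0],[100,0,0,0,0],[100,0,0,0,0],[100,0,0,-0.03,0],[100,0,0,-0.08,0],[100,0,0,-0.11,0],[100,0,0,-0.11,0],[100,0,0,-0.11,0]]]}}

```text
time: 28.88
tcp_pos: [448.7, 96.1, 249.7]
orientation: [3.123, -0.006, 1.511]
force: [-0.5, -1.3, -0.6]
opening: 85.5
```

```bash
python3 go.py 451 96.5 140 1.511;python3 -c "
from h import *
snap('wrist','wrist19');snap('scene','scene4');snap('side','side4');crop('scene4',180,140,160,150,4,'s4');crop('side4',180,140,160,150,4,'s5')"
```

```text
t 28.88 pos [448.7  96.1 249.7] ori [ 3.123 -0.006  1.511] F [-0.5 -1.3 -0.6] open 85.5
shift [-1.000e-04  2.000e-04  1.097e-01] roll 0.0 q7 -0.37
```

View pics/s4.png

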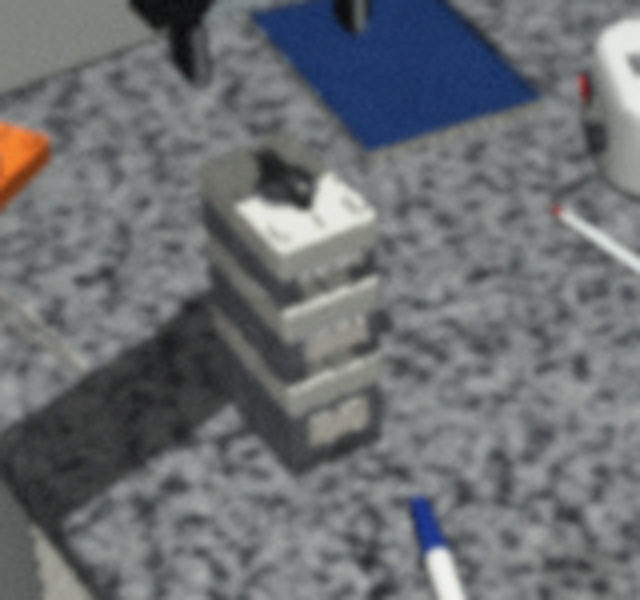

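View pics/s5.png

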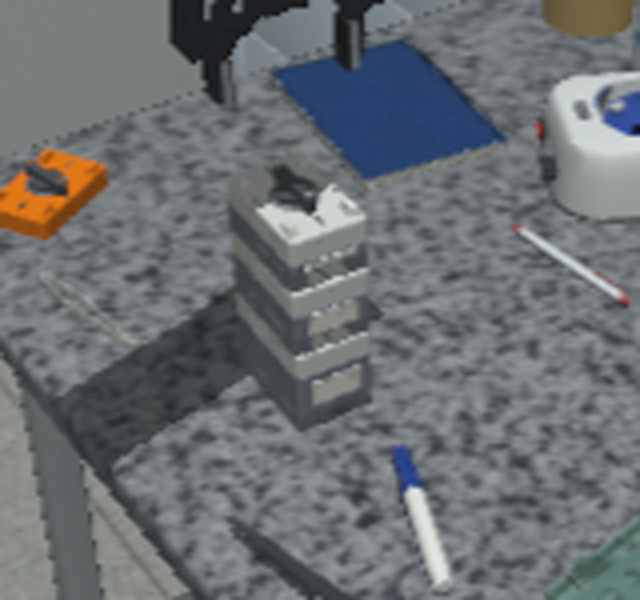

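View pics/wrist19.png

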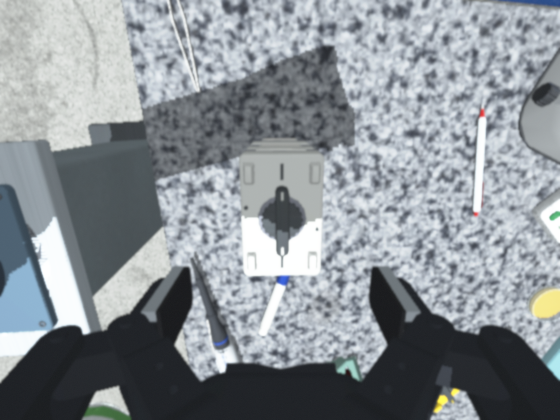

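Run:
```python
from h import *
crop('side4',225,165,65,95,6,'z1');crop('scene4',220,160,65,95,6,'z2');crop('scene0',220,160,65,95,6,'z3')
cv2.imwrite('pics/zz.png',cv2.resize(np.hstack([cv2.imread('pics/z%d.png'%k) for k in(1,2,3)]),(800,390)))
crop('wrist19',230,130,110,150,4,'z19')
```

```text
(no output)
```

View pics/zz.png

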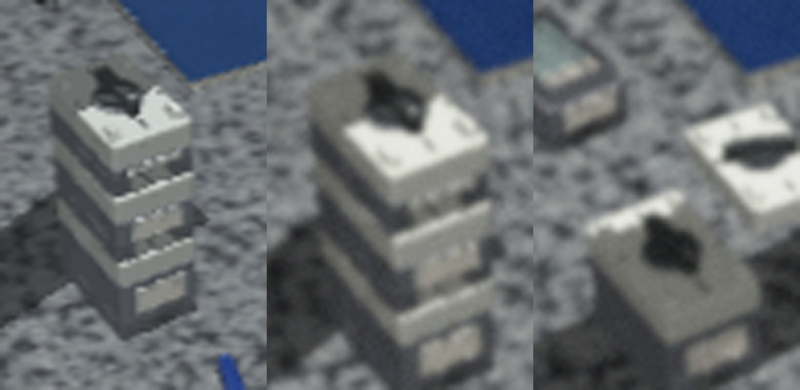

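View pics/z19.png

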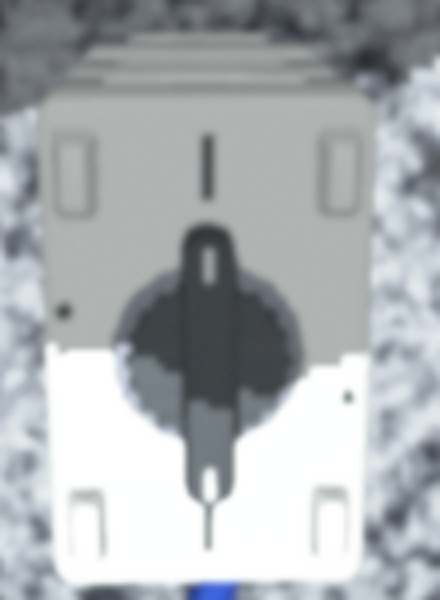

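Run:
```python
from h import *
q=np.array([(207,167),(208.5,527)])/4+np.array((230,130))-.4
for z in(168,172,176):
    P=plane('wrist19',q,z);v=P[0]-P[1];print(z,P.mean(0).round(1),np.arctan2(v[1],v[0]),np.linalg.norm(v).round(2))
```

```text
168 [450.9  94.9 168. ] 1.515276384733342 73.74
172 [450.9  96.3 172. ] 1.5152763847333428 72.43
176 [450.9  97.7 176. ] 1.5152763847333428 71.12
```

Call:
{"api": "arm_command", "payload": {"commands": [[[100,0.02,0.05,-0.02,0],[100,0.05,0.1,-0.02,0],[100,0.08,0.12,-0.02,0],[100,0.08,0.12,-0.02,0],[100,0.08,0.12,-0.02,0],[100,0.08,0.12,-0.02,0]]]}}

```text
time: 29.78
tcp_pos: [572.0, 167.4, 271.5]
orientation: [3.125, -0.005, 1.51]
force: [0.1, 0.5, -0.6]
opening: 84.8
```

Run:
```python
from h import *
s=env.read_state();print(s['time'],s['tcp_pos'])
snap('scene','scene5');snap('wrist','wrist20')
crop('wrist20',0,60,280,210,2.8,'z20')
```

```text
29.775 [571.96345141 167.39246535 271.54647235]
```

View pics/z20.png

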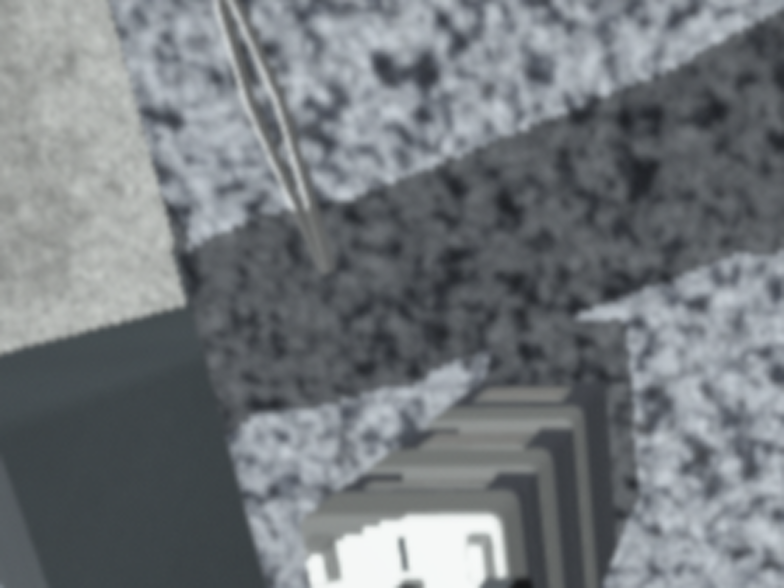

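View pics/scene5.png

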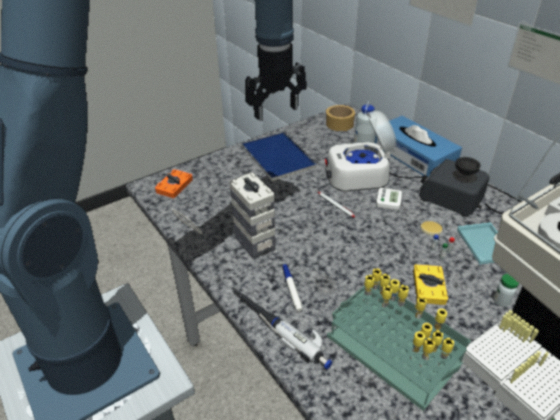

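The stack stands at scene pixel (253,213), upright and aligned, with its top at 172 mm as expected. The pens and forceps look unmoved and the arm is clear, so I'm handing in.

```bash
python3 -c "
from h import *
print(env.job_done())"
```

```text
the job is handed in; nothing more can be done
None
```

The job is done and handed in at about 30 s of the 72 s allowed. I put the loose lid on the open box and turned its collar clockwise to the stop. I then stacked that box on the deep box, put the flat box on top, let go and moved the arm clear.

**Last checks:**
- **Collar:** the bar lies in line with the two locked marks, to within about 1°. The box itself turned about 3.7° on the bench when I pushed slightly past the mark, which also shows the collar had reached its stop. I allowed for that turn when I picked the box up.
- **Seating:** each box met contact within about 0.4 mm of its expected height, with only 3–4 N upward on the tool. The spacing of the marks on the top lid fits a top surface at 172 mm, the nominal height.
- **Alignment:** the top of the stack is at (451, 96) mm, within about 1 mm of where I measured the deep box, and within about 0.5° of its direction. All the box edges look parallel in the pictures.
- **Forces:** the highest I read at the wrist was about 16 N, while closing on the collar bar; I read the force only at the end of each move.
- **Forceps, marker and pen:** nothing I did went near them, and they look unmoved in the pictures, though I did not measure their positions.

**Disagreed:** the tool had drifted about 1° out of vertical and I could not command that away. I found no effect on how the boxes seated.

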